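# Lock the guide rollers of the router slide and switch it on

### The job

The bearing adjusters on the router slide's guide rollers are set: now lock every roller bracket that is fitted by holding the adjuster still with the thin spanner, its handle resting against the bracket's lug, while you turn the locknut clockwise until it is jammed tight; the adjusters must keep their setting. When all are locked lay the spanner flat in the tool tray, and only then push the key fully into the key switch, turn it clockwise to the on stop and leave it there. Leave the other things on the bench where they are.

Things in the scene. Friction and masses are not known exactly. Their poses are not given: they have to be found in the camera images.
- spanner_grip (a point): Thin open-ended steel spanner, 225 mm long, 12 mm thick, about 0.22 kg, centre of mass 62 mm nearer the mouth: point to grip on its handle, half-way through the thickness. The handle is 20 mm wide and runs from the head to 72 mm beyond this point. +x points along the handle to the mouth, z up (either face may be up). It starts flat on the bench between robot and slide.
- spanner_jaw (a point): Centre of the spanner's open mouth, half-way through the thickness, 134 mm from spanner_grip along its +x. The mouth is 28 mm wide, open to +x, its floor 16 mm behind this point, the jaw tips 19 mm ahead; the head is 60 mm wide and reaches 32 mm behind this point.
- tray_in (a point): Centre of the inner floor of the fixed shallow wooden tool tray at the left: outside 300 x 140 x 22 mm, inside 288 x 128 mm, floor 6 mm over the bench; x along its length. The spanner belongs here, either way round.
- keyhole (a point): Key switch: fixed grey box 95 x 80 x 40 mm with a dark upright round barrel 49 mm across on it. This point is the mouth of the key slot at the middle of the barrel's top, 73 mm over the bench. The frame turns with the barrel: slot 15.8 mm along x, 6.8 mm along y, 27 mm deep, chamfered 2 mm, z up.
- barrel (a joint): Angle of the key switch's barrel, rad: near 0 off, grows clockwise seen from above, stop at 1.3 = on. It stays where it is left (friction 0.06 N m).
- key_grip (a point): Switch key, 66 mm long, z up along it: point to grip, 47 mm above the blade's foot. Black bow 40 mm wide (key x), 10 thick (key y), 30 high, on a neck 24 x 10 mm, 12 high, that stops on the slot; steel blade 14 (x) x 5 (y) x 24 mm long. It starts upright, fully home in the slot of a fixed wooden block 85 x 60 x 45 mm: lift it 30 mm to clear. Either way round fits the switch.
- key_tip (a point): Foot of the key's blade, 47 mm below key_grip along the key's z. With the key fully home in the switch it lies 24 mm below keyhole.
- seat1 (a point): Roller bracket 1, a heavy (2.5 kg) grey casting in one of the slide's three pockets; two or three of brackets 1 to 3 are fitted, None if not. Point on the roller axle's vertical line, level with the bracket's flat top plate, 44 mm over the bench. Frame of the bracket: x towards the guide beam, z up. The plate runs from x -108 to +14 mm, y -45 to +45 mm.
- seat2 (a point): The same point of bracket 2 (all brackets are alike). On each plate stands a lug from x -108 to -88 mm, y +13 to +27 mm, 16 mm high: a spanner lying flat on the plate along the bracket's x axis, mouth on the adjuster and handle to -x, has its handle 3 mm from the lug and bears against it when dragged clockwise.
- seat3 (a point): The same point of bracket 3. The guide beam beyond the brackets starts 35 mm from the axle line (the roller touches it there) and with the carriage on it rises 10 mm above the plates.
- adjuster1 (a joint): Turn of bracket 1's bearing adjuster from its present, right setting 0, rad, clockwise from above positive. It is a collar round the axle, from the plate to 23 mm above it, with two spanner flats 26 mm apart and 28 mm long, parallel to the bracket's x axis at 0. It turns easily (0.08 N m): unless held it goes round with its locknut, either way. The 0.12 rad of play in spanner and lug do no harm.
- locknut1 (a joint): Turn of bracket 1's locknut relative to its adjuster, rad, clockwise from above positive: loose at 0 to 0.35 at the start, hard stop at 1.4 = jammed tight. Turning it takes 0.25 N m.
- nut1 (a point): Centre of bracket 1's hexagonal locknut: 41 mm across flats, 22 mm high, from 24 to 46 mm above the plate. The frame turns with the nut: x is square to one pair of flats, the other pairs lie every 60 degrees. The axle's end, 23 mm thick, stands 10 mm out of its top.
- adjuster2 (a joint): The same for bracket 2 as adjuster1 for bracket 1 (None if not fitted).
- locknut2 (a joint): The same for bracket 2 as locknut1 for bracket 1 (None if not fitted).
- nut2 (a point): The same for bracket 2 as nut1 for bracket 1 (None if not fitted).
- adjuster3 (a joint): The same for bracket 3 as adjuster1 for bracket 1 (None if not fitted).
- locknut3 (a joint): The same for bracket 3 as locknut1 for bracket 1 (None if not fitted).
- nut3 (a point): The same for bracket 3 as nut1 for bracket 1 (None if not fitted).
- tape: tape measure, stands or lies on the bench, not part of the job (origin: underside).
- glue: glue bottle, stands or lies on the bench, not part of the job (origin: underside).
- offcut: dark offcut, stands or lies on the bench, not part of the job (origin: underside).
- offcut_pale: pale offcut, stands or lies on the bench, not part of the job (origin: underside).
Mind the look-alikes: they are no part of the job. What is shaped like the part that bears seat2 but turquoise is not meant.

How it is judged:
By the outcome, as a careful person would: the job done as asked, in the order asked, and still so for the second after the job is handed in, with the robot touching nothing.
Of bracket1, bracket2, bracket3 only 2 to 3 are there at a start; the rules pass over those that are not, and their reading is None.
At some moment in a run one of spanner may be knocked a few centimetres aside while the robot is not near it.
It also fails if it takes over 210 s, if anything falls off the work surface, if the arm or the gripper's body presses on something with over 40 N, if the wrist force passes 120 N, or if a joint passes its speed limit or range.

### The arm

A 6-joint arm with a two-finger parallel gripper is mounted at the origin on the work surface. World frame = base frame: x ahead of the robot, y to its left, z up, the work surface at z = 0. Lengths are in m, angles in rad, forces in N, time in s.
With the tool pointing down it reaches from about 0.25 to 0.775 m from the base axis. Payload 4 kg.
Tool frame: the origin (TCP) lies midway between the tips of the shut fingers; the grasp point (between the pads) lies 19 mm behind it (robot.grasp_offset is the distance from the TCP to the grasp point, in m); z points along the fingers, y is the direction in which the jaws open and shut (so a half turn about z gives the same grasp; the last joint's range is limited). The gripper opens to 94 mm and grips with 3 to 60 N. Pads are 16 mm wide; open, the fingers measure 119 mm over their backs; the gripper's body (75 mm by 177 mm) begins 78 mm behind the grasp point.
Start: joints at [1.226, 0.087, 1.371, -0, 1.684, -0.103], TCP at [0.132, 0.534, 0.167] pointing down, gripper open.
Joint ranges: [-3.1, 3.1], [-0.76, 2.03], [0.27, 2.55], [-1.08, 4.22], [0.17, 2.65], [-2.57, 2.57]. Speed limits (rad/s): [2.79, 2.79, 3.14, 3.14, 3.14, 3.14].

### API

Orientations are given as [roll, pitch, yaw] about the fixed x, y, z axes, in that order (R = Rz(yaw) Ry(pitch) Rx(roll)).
In Python, from bench import status, viewer, order, robot gives the robot as it stands. The module is installed in compiled form; this text tells all that it offers.
- The arm moves only by the tool move_arm, never from a script. Its argument "targets" is a list of rows, each a list of 3 entries, a list of its own where there are three numbers: the shift along the tool's x, y, z in mm, then the turn, a rotation vector about the tool's x, y, z in degrees, then the opening, from -1 (shut) to 1 (fully open). A call has 1 to 20 rows; each row is the pose to reach, as a shift and turn from the pose commanded when the call began, along the tool's axes at that moment; what a row does not reach only later rows make up. A row lasts 1/8 s, in which the tool goes at most 62.5 mm and 10.7 degrees, less where a joint would pass 70% of its speed; a pose out of reach is approached as far as the arm can. A call with a gripper value outside its range is refused whole. The fingers move at their own pace and stop on an object; the grip force is fixed at half the most. Time passes only in rows, so rows that repeat a pose let the fingers close. It gives the time, the measured TCP pose, the force and the opening at its end, in the units of the state.
- status.get_obs(): the state, without advancing time (a new reading comes with each control period).
- viewer.snapshot(name): name is "scene" or "top" or "wrist"; returns the picture (480x640x3 uint8, red, green, blue); there is no depth.
- viewer.camera_model(name): a dict with "K" (3x3 intrinsics, pixels), "D" ([k1, k2, p1, p2, k3] as OpenCV has them; the pictures are not rectified), "xyz" and "attitude" of the camera in the world; the wrist camera has in their place "T_tool_cam" (4x4, takes a point from camera to tool coordinates, whose origin is the TCP and whose axes are the flange's). Camera axes: x right, y up, looking along -z (the intrinsics and any distortion apply to the point x, -y, -z); pixel columns grow to the right and rows downward; lengths in m; the calibration is good to about 2 mm. A picture is of the moment at which its call begins: read the wrist's pose just before it. camera_model takes no time and is no camera call.
- order.close_job(): hands the job in, once; it reports no verdict.
The state is a dict: "time": time; "joint_positions": joint angles; "qvel": joint speeds; "joint_torque": joint torques, N m; "tool_pos": TCP position; "ee_rot": TCP orientation; "wrist_force": force on the tool from outside, world axes, zero at the start; "wrist_torque": the same for the moment, N m; "width": finger opening in m.
Only numpy, scipy, OpenCV 4.12 (cv2) and the standard library are available. Lean on these libraries where they do the work, as an engineer would, in place of code of your own. Each camera call takes 0.05 s, during which the arm holds its last target. There are 200 camera calls.

## Working session

There is one attempt and no reset: what is moved stays moved. The work goes in short steps, Python scripts to look and compute and a tool call to move; the robot and the scene stay as the last step left them, time stands still between calls to the robot, and variables do not carry over. Pictures are saved under pics/ and viewed, about 12 in all and at most 16, crops included, and the job is handed in when it is done.

Besides the shell and the picture viewer there is one more tool, called after "Emit:" as name(argument=value, ...) on one line, values as JSON. move_arm: Moves the arm, as the interface text tells. Its arguments: {"type":"object","properties":{"targets":{"type":"array"}},"required":["targets"]}

```bash
mkdir -p pics; cat > h.py <<'E'
import numpy as np, cv2
from scipy.spatial.transform import Rotation as R
from bench import status, viewer, order, robot
def cam(n, obs=None):
    m=viewer.camera_model(n); K=np.array(m["K"],float); D=np.array(m["D"],float)
    if n=="wrist":
        o=obs or status.get_obs(); T=np.eye(4); T[:3,:3]=R.from_euler('xyz',o["ee_rot"]).as_matrix(); T[:3,3]=o["tool_pos"]
        T=T@np.array(m["T_tool_cam"])
    else:
        T=np.eye(4); a=np.array(m["attitude"],float); T[:3,3]=m["xyz"]
        T[:3,:3]=a if a.shape==(3,3) else R.from_euler('xyz',a).as_matrix()
    return K,D,T
def px2w(c,uv,z):
    K,D,T=c; p=cv2.undistortPoints(np.array(uv,float).reshape(-1,1,2),K,D).reshape(-1,2)
    d=np.c_[p[:,0],-p[:,1],-np.ones(len(p))]@T[:3,:3].T; o=T[:3,3]
    z=np.broadcast_to(z,(len(p),)); return o+d*((z-o[2])/d[:,2])[:,None]
def w2px(c,P):
    K,D,T=c; q=(np.atleast_2d(np.array(P,float))-T[:3,3])@T[:3,:3]; q=q*[1,-1,-1]
    return cv2.projectPoints(q.reshape(-1,1,3),np.zeros(3),np.zeros(3),K,D)[0].reshape(-1,2)
def snap(n,f=None):
    o=status.get_obs(); im=viewer.snapshot(n)[:,:,::-1].copy()
    if f: cv2.imwrite("pics/"+f,im)
    return im,cam(n,o)
def tool():
    o=status.get_obs(); return R.from_euler('xyz',o["ee_rot"]).as_matrix(),np.array(o["tool_pos"]),o
def shift(P,yaw=None):
    """mm shift in tool axes to put TCP at P; turn about tool z for tool-y heading"""
    M,t,o=tool(); s=M.T@(np.array(P)-t)*1000; return np.round(s,1)
E
python3 - <<'E'
from h import *
for n in("top","scene","wrist"):
    im,c=snap(n,n+"0.png"); print(n,c[2].round(3).tolist(),c[0][0,0],c[1])
o=status.get_obs();print(o, robot.grasp_offset)
print(viewer.camera_model("wrist")["T_tool_cam"])
E
```

```text
top [[-0.007, 0.984, -0.177, 0.369], [-1.0, -0.002, 0.031, -0.035], [0.03, 0.177, 0.984, 1.037], [0.0, 0.0, 0.0, 1.0]] 436.17071547057407 [0.02811674 0.         0.         0.         0.        ]
scene [[-0.188, -0.839, 0.511, 1.204], [0.982, -0.159, 0.1, 0.092], [-0.002, 0.521, 0.854, 1.172], [0.0, 0.0, 0.0, 1.0]] 537.3051228005062 [-0.1051  0.      0.      0.      0.    ]
wrist [[0.238, -0.945, -0.223, 0.066], [0.971, 0.231, 0.057, 0.548], [-0.002, -0.231, 0.973, 0.384], [0.0, 0.0, 0.0, 1.0]] 371.12985075199646 [0.01903992 0.         0.         0.         0.        ]
{'time': 0.15, 'joint_positions': array([ 1.22595083e+00,  8.77959548e-02,  1.37186291e+00,  2.13658384e-06,
        1.68361189e+00, -1.03112957e-01]), 'qvel': array([ 1.39435633e-03, -1.72166624e-03, -3.16582247e-03,  7.01594680e-05,
       -1.47560662e-03, -1.49301819e-03]), 'joint_torque': array([ 1.53966415e-03, -3.40643728e+01, -3.02793145e+01,  7.19542033e-02,
        3.05013859e-02, -9.27397286e-05]), 'tool_pos': array([0.13151066, 0.5335556 , 0.16578967]), 'ee_rot': array([-3.13992368e+00, -1.74839886e-04,  2.89986020e+00]), 'wrist_force': array([-0.71797559,  0.54491975,  1.08631361]), 'wrist_torque': array([ 0.00797507, -0.01111022,  0.0237591 ]), 'width': 0.09365889150464121} 0.0188
[[ 1.15306727e-03  9.73002125e-01  2.30793275e-01  6.68674924e-02]
 [ 9.99999335e-01 -1.12438478e-03 -2.55803502e-04 -1.65083475e-03]
 [ 1.06030932e-05  2.30793416e-01 -9.73002774e-01 -2.17946174e-01]
 [ 0.00000000e+00  0.00000000e+00  0.00000000e+00  1.00000000e+00]]
```

```bash
ls pics
```

```text
scene0.png
top0.png
wrist0.png
```

View pics/top0.png

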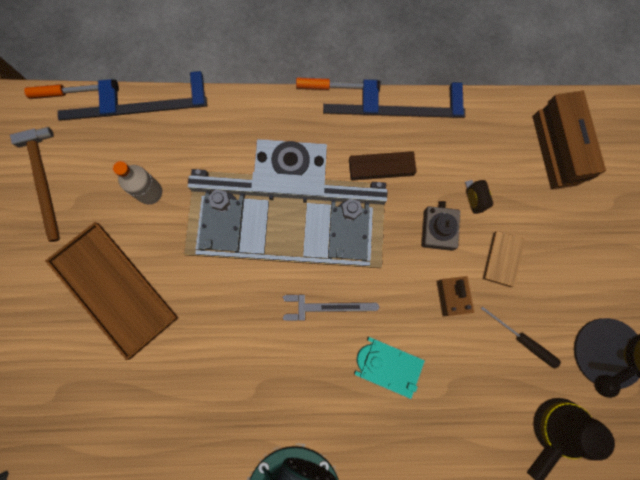

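View pics/scene0.png

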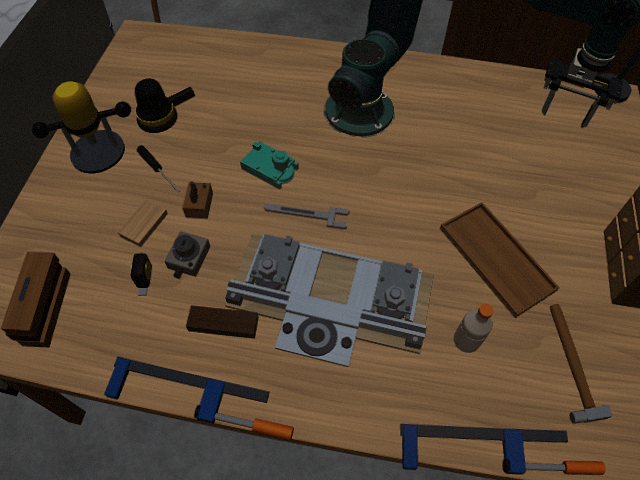

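Picture 1 (top): two grey brackets are fitted, with nuts at about (218,198) and (351,208). The middle pocket at (286,225) is empty. The turquoise look-alike at (390,365) is not part of the job. The spanner lies from mouth (294,307) to tail (377,307), the tray is at (113,290), the key switch at (442,228) and the key block at (456,296). Picture 2 (scene) agrees. Next I'll enlarge a crop.

```bash
python3 - <<'E'
from h import *
im=cv2.imread("pics/top0.png"); 
a=cv2.resize(im[170:320,180:400],None,fx=3.6,fy=3.6,interpolation=cv2.INTER_CUBIC)
cv2.imwrite("pics/crop1.png",a)
b=cv2.resize(im[190:325,410:480],None,fx=4.4,fy=4.4,interpolation=cv2.INTER_CUBIC)
cv2.imwrite("pics/crop2.png",b)
c=cam("top")
for n,uv,z in[("nutL",(218,198),.085),("nutR",(351,208),.085),("spmouth",(294,307),.006),("sptail",(377,307),.006),("traycorners",(97,224),.022),("t",(177,318),.022),("t",(129,357),.022),("t",(49,262),.022),("barrel",(444,225),.073),("key",(459,289),.08),("kb",(456,296),.045),("turq",(390,365),.04)]:
    print(n,px2w(c,[uv],z).round(3))
E
```

```text
nutL [[0.649 0.167 0.085]]
nutR [[ 0.626 -0.132  0.085]]
spmouth [[ 0.409 -0.002  0.006]]
sptail [[ 0.407 -0.197  0.006]]
traycorners [[0.603 0.457 0.022]]
t [[0.385 0.262 0.022]]
t [[0.301 0.362 0.022]]
t [[0.514 0.556 0.022]]
barrel [[ 0.59  -0.345  0.073]]
key [[ 0.443 -0.368  0.08 ]]
kb [[ 0.43  -0.372  0.045]]
turq [[ 0.279 -0.216  0.04 ]]
```

View pics/crop1.png

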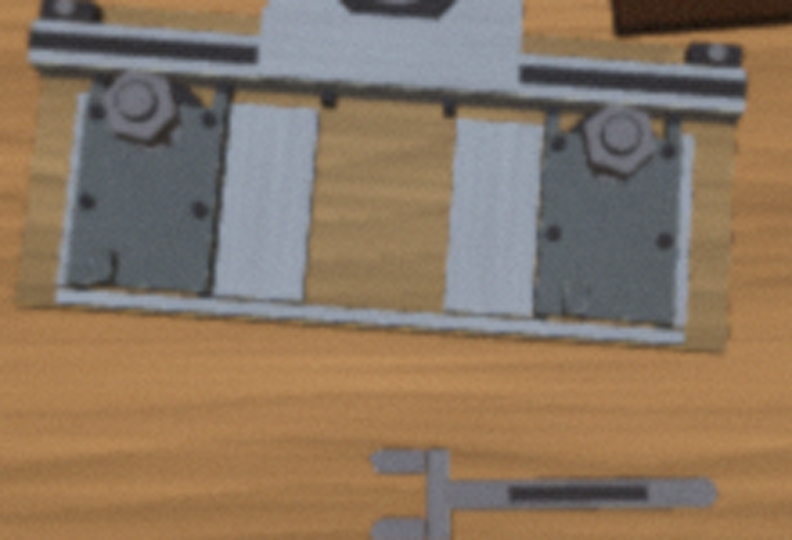

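Picture 3 (crop): the slide is yawed about -3.6°. The lugs are at the left rear of both plates, and the spanner mouth opens to world +y with tips at (371,461) and (371,527). I'll go above its grip point.

```bash
cat >> h.py <<'E'
def go(P,psi):
    "shift(mm, tool axes) and turn(deg) about tool z, for TCP P, tool-x heading psi deg"
    M,t,o=tool(); now=np.degrees(o["ee_rot"][2]); d=(now-psi+180)%360-180
    print("shift",shift(P),"turnz",round(d,1),"j6",np.degrees(o["joint_positions"][5]).round(1),"F",o["wrist_force"].round(1),"w",round(o["width"]*1000,1),"t",o["time"])
E
python3 - <<'E'
from h import *
go((.407,-.129,.13),90)
E
```

```text
shift [-426.1 -577.3   36.7] turnz 76.1 j6 -5.9 F [-0.7  0.5  1.1] w 93.7 t 0.15
```

Emit:
move_arm(targets=[[[-426,-577,37],[0,0,76],1],[[-426,-577,37],[0,0,76],1],[[-426,-577,37],[0,0,76],1],[[-426,-577,37],[0,0,76],1],[[-426,-577,37],[0,0,76],1],[[-426,-577,37],[0,0,76],1],[[-426,-577,37],[0,0,76],1],[[-426,-577,37],[0,0,76],1],[[-426,-577,37],[0,0,76],1],[[-426,-577,37],[0,0,76],1],[[-426,-577,37],[0,0,76],1],[[-426,-577,37],[0,0,76],1],[[-426,-577,37],[0,0,76],1],[[-426,-577,37],[0,0,76],1],[[-426,-577,37],[0,0,76],1],[[-426,-577,37],[0,0,76],1],[[-426,-577,37],[0,0,76],1],[[-426,-577,37],[0,0,76],1]])

```text
time: 2.4
tool_pos: [0.4072, -0.1279, 0.1298]
ee_rot: [3.141, 0.0, 1.574]
wrist_force: [-1.1, -0.8, 0.1]
width: 0.094
```

```bash
python3 - <<'E'
from h import *
im,c=snap("wrist","w1.png"); go((.407,-.129,.13),90)
E
```

```text
shift [-1.  -0.2 -0.3] turnz 0.2 j6 -25.2 F [-0.4  0.5 -0.4] w 94.3 t 2.45
```

View pics/w1.png

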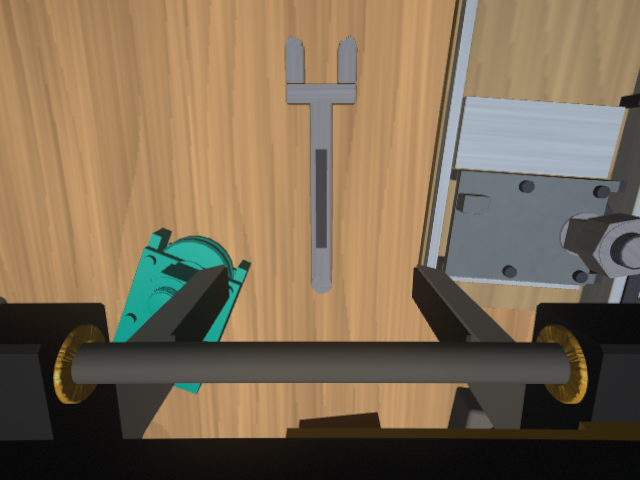

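Picture 4 (wrist): the spanner is clear. Tips are at (294,37) and (348,37), the tail at (321,292), and the axis runs at column 321.

```bash
cat > sp.py <<'E'
from h import *
def spanner(im,c,z=.012,box=None):
    "handle axis by dark-grey neutral colour between given rows -> grip point & heading"
E
python3 - <<'E'
from h import *
im=cv2.imread("pics/w1.png"); c=cam("wrist")
hsv=cv2.cvtColor(im,cv2.COLOR_BGR2HSV); m=((hsv[...,1]<60)).astype(np.uint8); m[:, :270]=0; m[:,370:]=0; m[300:]=0
ys,xs=np.nonzero(m); print(ys.min(),ys.max())
rows=np.arange(120,280,8); cen=[(xs[ys==r].min()+xs[ys==r].max())/2 for r in rows]
W=px2w(c,np.c_[np.array(cen)+.5,rows+.5],.012)
l=cv2.fitLine(W[:,:2].astype(np.float32),cv2.DIST_L2,0,.01,.01).ravel(); d=l[:2]*np.sign(l[1]); print("dir",np.degrees(np.arctan2(d[1],d[0])))
E=px2w(c,[(321,292.5),(294,36.5),(348,36.5)],.012); print(E.round(4), np.linalg.norm(E[0]-E[1:].mean(0)))
tip=E[1:].mean(0)[:2]; mouth=tip-.019*d; grip=tip-.153*d; print(grip,E[0,:2]+.072*d, l[2:])
psi=np.degrees(np.arctan2(d[1],d[0]))
# fingertip midpoint projection check
print(w2px(c,[tool()[1]]))
go((*( (grip+E[0,:2]+.072*d)/2),.003),psi)
E
```

```text
36 293
dir 90.34931
[[ 0.4075 -0.1986  0.012 ]
 [ 0.3843  0.0255  0.012 ]
 [ 0.4286  0.0257  0.012 ]] 0.22418824099012544
[ 0.40740827 -0.12739015] [ 0.40704551 -0.12658031] [ 0.40732536 -0.10702341]
[[321.26370249 257.29006322]]
shift [  1.    0.  126.7] turnz -0.2 j6 -25.2 F [-0.4  0.5 -0.4] w 94.3 t 2.45
```

Emit:
move_arm(targets=[[[1,0,50],[0,0,0],1],[[1,0,100],[0,0,0],1],[[1,0,120],[0,0,0],1],[[1,0,127],[0,0,0],1],[[1,0,127.5],[0,0,0],1],[[1,0,127.5],[0,0,0],1],[[1,0,127.5],[0,0,0],0],[[1,0,127.5],[0,0,0],-1],[[1,0,127.5],[0,0,0],-1],[[1,0,127.5],[0,0,0],-1],[[1,0,127.5],[0,0,0],-1],[[1,0,127.5],[0,0,0],-1],[[1,0,127.5],[0,0,0],-1],[[1,0,127.5],[0,0,0],-1],[[1,0,127.5],[0,0,0],-1]])

```text
time: 4.32
tool_pos: [0.4072, -0.1272, 0.0022]
ee_rot: [3.142, -0.0, 1.573]
wrist_force: [0.6, 0.4, -0.8]
width: 0.0074
```

```bash
python3 - <<'E'
from h import *
im,c=snap("wrist","w2.png"); go((.407,-.129,.13),90)
E
```

```text
shift [-1.800e+00 -1.000e-01 -1.279e+02] turnz 0.1 j6 -25.1 F [ 0.3 -0.4 -0.2] w 3.5 t 4.375
```

View pics/w2.png

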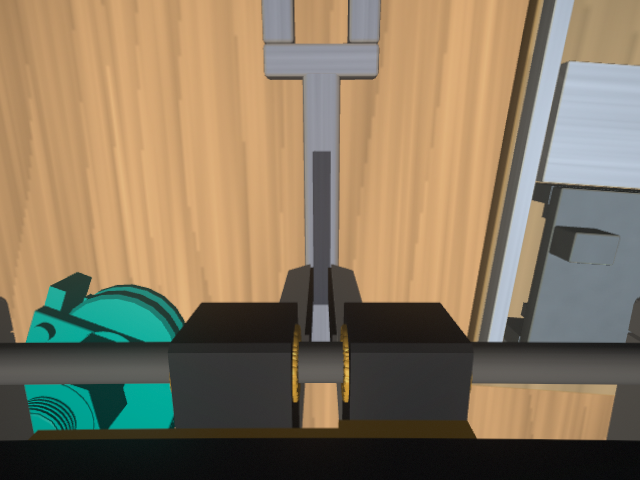

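Picture 5 (wrist): the fingers are near the handle, but the width is down to 3.5 mm, so they haven't gripped the 20 mm handle. I'll check from the side.

```bash
python3 - <<'E'
from h import *
im,c=snap("wrist"); s,cs=snap("scene"); M,t,o=tool()
print(o["width"],o["tool_pos"],o["wrist_force"])
p=w2px(cs,[t,t+[0,0,.03]]);print(p, w2px(c,[t,t+[0,0,.03]]))
u,v=p[0].astype(int)
a=cv2.resize(s[v-75:v+45,u-50:u+50],(480,576),interpolation=cv2.INTER_CUBIC)
b=cv2.resize(im[220:320,270:370],(300,300),interpolation=cv2.INTER_CUBIC)
k=np.zeros((576,790,3),np.uint8); k[:,:480]=a; k[:300,485:785]=b; cv2.imwrite("pics/m3.png",k)
E
```

```text
0.0007094306155439156 [ 0.40717845 -0.12718107  0.00217759] [0.35607725 0.08507586 0.30527281]
[[289.37112442 210.49426135]
 [288.91389659 203.87288693]] [[321.33696521 257.29515848]
 [321.44857361 273.44397773]]
```

View pics/m3.png

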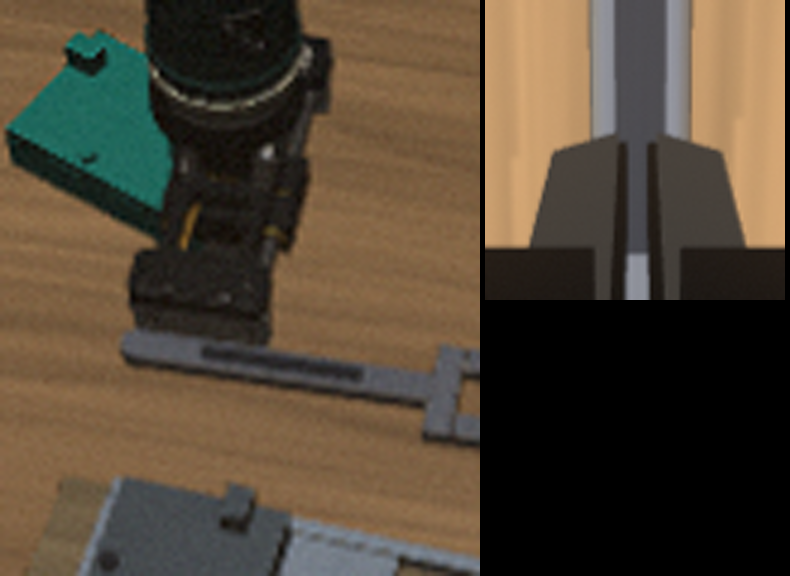

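Picture 6: the visible fingertips are shut above the handle. My geometry puts them 15–25 mm above the nominal TCP. I'll open and probe downwards carefully, watching the force.

Emit:
move_arm(targets=[[[0,0,0],[0,0,0],0],[[0,0,0],[0,0,0],0],[[0,0,0],[0,0,0],0],[[0,0,0],[0,0,0],0],[[0,0,0],[0,0,0],0],[[0,0,0],[0,0,0],0],[[0,0,1],[0,0,0],0],[[0,0,2],[0,0,0],0],[[0,0,3],[0,0,0],0],[[0,0,3],[0,0,0],0]])

```text
time: 5.72
tool_pos: [0.407, -0.1272, -0.001]
ee_rot: [-3.141, -0.0, 1.573]
wrist_force: [-0.2, 0.1, -0.4]
width: 0.0471
```

Emit:
move_arm(targets=[[[0,0,1],[0,0,0],0],[[0,0,2],[0,0,0],0],[[0,0,3],[0,0,0],0],[[0,0,4],[0,0,0],0],[[0,0,5],[0,0,0],0],[[0,0,5],[0,0,0],0]])

```text
time: 6.48
tool_pos: [0.4071, -0.1271, -0.006]
ee_rot: [-3.141, -0.0, 1.573]
wrist_force: [0.4, 0.1, 0.3]
width: 0.0471
```

Emit:
move_arm(targets=[[[0,0,1],[0,0,0],0],[[0,0,2],[0,0,0],0],[[0,0,3],[0,0,0],0],[[0,0,4],[0,0,0],0],[[0,0,5],[0,0,0],0],[[0,0,6],[0,0,0],0],[[0,0,6],[0,0,0],0]])

```text
time: 7.35
tool_pos: [0.4071, -0.1271, -0.012]
ee_rot: [-3.141, -0.0, 1.573]
wrist_force: [-0.5, -0.7, -1.3]
width: 0.0471
```

Emit:
move_arm(targets=[[[0,0,1],[0,0,0],0],[[0,0,2],[0,0,0],0],[[0,0,3],[0,0,0],0],[[0,0,4],[0,0,0],0],[[0,0,4],[0,0,0],0]])

```text
time: 7.98
tool_pos: [0.4071, -0.1271, -0.016]
ee_rot: [-3.141, -0.0, 1.573]
wrist_force: [0.2, -0.8, -0.3]
width: 0.047
```

Emit:
move_arm(targets=[[[0,0,1],[0,0,0],0],[[0,0,2],[0,0,0],0],[[0,0,3],[0,0,0],0],[[0,0,3],[0,0,0],0]])

```text
time: 8.48
tool_pos: [0.4071, -0.1271, -0.019]
ee_rot: [-3.141, -0.0, 1.573]
wrist_force: [0.8, 0.1, 0.6]
width: 0.0474
```

```bash
python3 - <<'E'
from h import *
im,c=snap("wrist"); M,t,o=tool(); print(t,o["wrist_force"])
s,cs=snap("scene")
u,v=w2px(cs,[t])[0].astype(int)
a=cv2.resize(s[v-75:v+45,u-50:u+50],(480,576),interpolation=cv2.INTER_CUBIC)
b=cv2.resize(im[220:340,250:390],(308,264),interpolation=cv2.INTER_CUBIC)
k=np.zeros((576,790,3),np.uint8); k[:,:480]=a; k[:264,482:790]=b; cv2.imwrite("pics/m4.png",k)
E
```

```text
[ 0.40712197 -0.12715315 -0.01889794] [-0.18614131  0.22902596 -0.01221321]
```

View pics/m4.png

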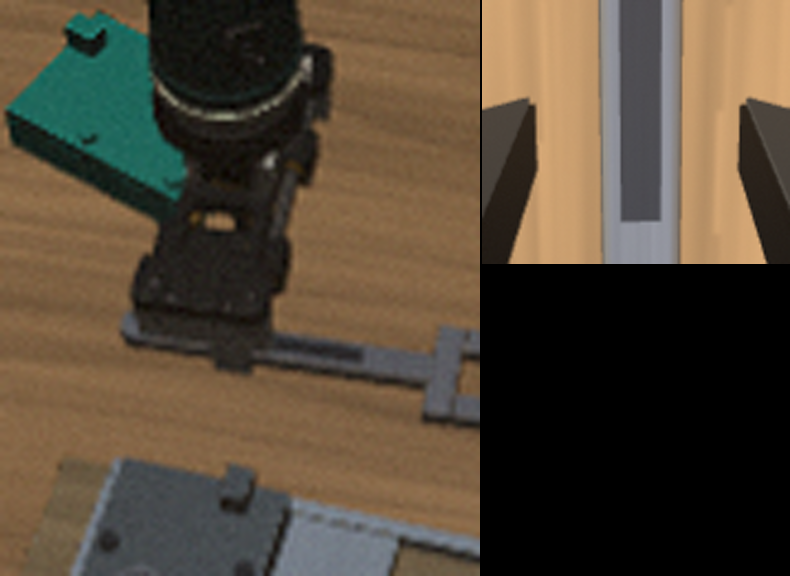

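Picture 7: the fingers now straddle the handle low down, so the tips really sit about 20+ mm behind the reported TCP. I'll close here.

Emit:
move_arm(targets=[[[0,0,0],[0,0,0],-1],[[0,0,0],[0,0,0],-1],[[0,0,0],[0,0,0],-1],[[0,0,0],[0,0,0],-1],[[0,0,0],[0,0,0],-1],[[0,0,0],[0,0,0],-1]])

```text
time: 9.32
tool_pos: [0.4071, -0.1272, -0.0188]
ee_rot: [3.142, -0.0, 1.573]
wrist_force: [0.1, 0.4, -0.1]
width: 0.0005
```

```bash
python3 - <<'E'
from h import *
im,c=snap("wrist"); M,t,o=tool(); print(t,o["wrist_force"],o["width"])
s,cs=snap("scene")
u,v=w2px(cs,[t])[0].astype(int)
a=cv2.resize(s[v-45:v+25,u-35:u+35],(490,490),interpolation=cv2.INTER_CUBIC)
b=cv2.resize(im[220:340,250:390],(308,264),interpolation=cv2.INTER_CUBIC)
k=np.zeros((490,800,3),np.uint8); k[:,:490]=a; k[:264,492:800]=b; cv2.imwrite("pics/m5.png",k)
E
```

```text
[ 0.40717054 -0.12719063 -0.018839  ] [-0.38592185 -0.91125942 -0.04681821] 0.0004654526451374705
```

View pics/m5.png

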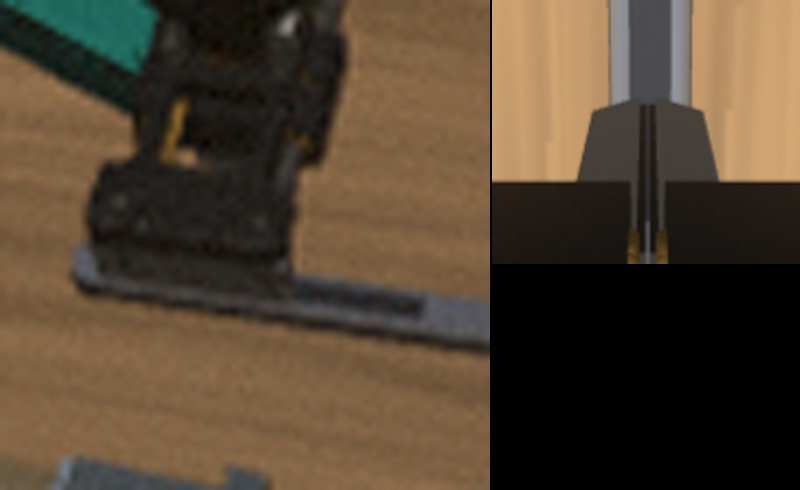

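Picture 8: still shut above the handle. Column and row geometry together now put the tips about 40 mm behind the reported TCP, so I'll keep probing downwards.

Emit:
move_arm(targets=[[[0,0,0],[0,0,0],0],[[0,0,0],[0,0,0],0],[[0,0,0],[0,0,0],0],[[0,0,0],[0,0,0],0],[[0,0,0],[0,0,0],0],[[0,0,0],[0,0,0],0],[[0,0,2],[0,0,0],0],[[0,0,4],[0,0,0],0],[[0,0,6],[0,0,0],0],[[0,0,8],[0,0,0],0],[[0,0,9],[0,0,0],0],[[0,0,10],[0,0,0],0],[[0,0,11],[0,0,0],0],[[0,0,12],[0,0,0],0],[[0,0,12],[0,0,0],0]])

```text
time: 11.3
tool_pos: [0.4071, -0.1271, -0.0309]
ee_rot: [-3.142, -0.0, 1.573]
wrist_force: [-0.9, -0.3, 0.5]
width: 0.0469
```

Emit:
move_arm(targets=[[[0,0,1],[0,0,0],0],[[0,0,2],[0,0,0],0],[[0,0,3],[0,0,0],0],[[0,0,4],[0,0,0],0],[[0,0,4],[0,0,0],0]])

```text
time: 11.92
tool_pos: [0.4071, -0.1271, -0.035]
ee_rot: [-3.141, -0.0, 1.573]
wrist_force: [-0.8, -0.2, 0.1]
width: 0.0469
```

Emit:
move_arm(targets=[[[0,0,0],[0,0,0],-1],[[0,0,0],[0,0,0],-1],[[0,0,0],[0,0,0],-1],[[0,0,0],[0,0,0],-1],[[0,0,0],[0,0,0],-1]])

```text
time: 12.55
tool_pos: [0.4072, -0.1272, -0.0348]
ee_rot: [3.141, -0.0, 1.573]
wrist_force: [0.6, 0.6, 0.5]
width: 0.0198
```

Emit:
move_arm(targets=[[[0,0,0],[0,0,0],-0.3],[[0,0,0],[0,0,0],-0.3],[[0,0,1],[0,0,0],-0.3],[[0,0,2],[0,0,0],-0.3],[[0,0,3],[0,0,0],-0.3],[[0,0,3],[0,0,0],-0.3]])

```text
time: 13.3
tool_pos: [0.4071, -0.1271, -0.038]
ee_rot: [-3.141, -0.0, 1.573]
wrist_force: [-1.0, -0.1, 0.1]
width: 0.0334
```

Emit:
move_arm(targets=[[[0,0,3],[0,0,0],-1],[[0,0,3],[0,0,0],-1],[[0,0,3],[0,0,0],-1],[[0,0,0],[0,0,0],-1],[[0,0,-20],[0,0,0],-1],[[0,0,-50],[0,0,0],-1],[[0,0,-90],[0,0,0],-1],[[0,0,-114],[0,0,0],-1],[[0,0,-114],[0,0,0],-1],[[0,0,-114],[0,0,0],-1]])

```text
time: 14.55
tool_pos: [0.4061, -0.1267, 0.0744]
ee_rot: [-3.139, -0.001, 1.573]
wrist_force: [-0.2, 0.8, -2.0]
width: 0.0196
```

```bash
python3 - <<'E'
from h import *
go((.444,-.1205,.076),-3.6)
E
```

```text
shift [ 6.1 37.9 -1.7] turnz 93.7 j6 -25.1 F [-0.2  0.8 -2. ] w 19.6 t 14.55
```

Emit:
move_arm(targets=[[[6,38,-2],[0,0,10],-1],[[6,38,-2],[0,0,20],-1],[[6,38,-2],[0,0,30],-1],[[6,38,-2],[0,0,40],-1],[[6,38,-2],[0,0,50],-1],[[6,38,-2],[0,0,60],-1],[[6,38,-2],[0,0,70],-1],[[6,38,-2],[0,0,80],-1],[[6,38,-2],[0,0,90],-1],[[6,38,-2],[0,0,93.7],-1],[[6,38,-2],[0,0,93.7],-1],[[6,38,-2],[0,0,93.7],-1],[[6,38,-2],[0,0,93.7],-1]])

```text
time: 16.18
tool_pos: [0.4448, -0.1209, 0.0776]
ee_rot: [-3.141, 0.001, -0.061]
wrist_force: [-0.4, 0.7, -0.8]
width: 0.0202
```

```bash
python3 - <<'E'
from h import *
im,c=snap("wrist","w6.png"); go((.444,-.1205,.076),-3.6)
E
```

```text
shift [-1.  -0.4  1.8] turnz 0.1 j6 71.3 F [ 1.1  0.6 -1.5] w 19.7 t 16.225
```

View pics/w6.png

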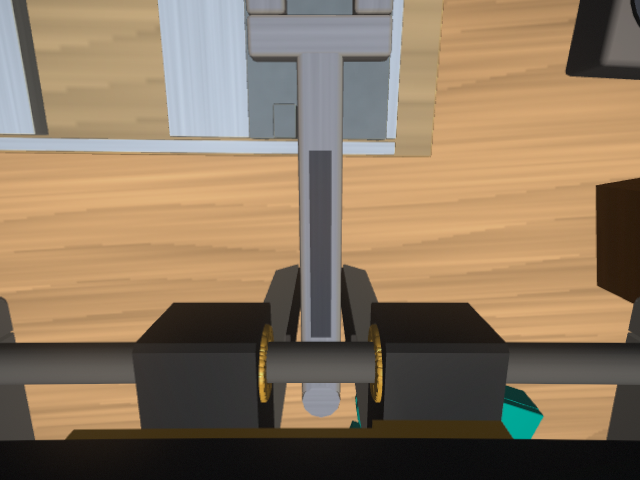

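Picture 9 (wrist): the spanner is held straight at column 321, with the head rear at row 55 and the mouth just out of view. I'll step aside to see both nuts beside the spanner and show both looks in one picture.

Emit:
move_arm(targets=[[[0,0,-32],[0,0,0],-1],[[81,-65,-32],[0,0,0],-1],[[81,-65,-32],[0,0,0],-1],[[81,-65,-32],[0,0,0],-1],[[81,-65,-32],[0,0,0],-1],[[81,-65,-32],[0,0,0],-1]])

```text
time: 16.98
tool_pos: [0.5292, -0.0619, 0.1102]
ee_rot: [3.141, 0.0, -0.063]
wrist_force: [0.6, -0.1, -2.2]
width: 0.0196
```

```bash
python3 - <<'E'
from h import *
im,c=snap("wrist","R.png"); np.savez("R.npz",K=c[0],D=c[1],T=c[2]); go((.545,.108,.11),-3.5)
print(w2px(c,[(.626,-.132,.1)]))
E
```

```text
shift [   4.9 -170.6    0.3] turnz -0.1 j6 80.9 F [-0.3 -0.2 -1. ] w 19.6 t 17.025
[[428.90376771  84.9861957 ]]
```

Emit:
move_arm(targets=[[[5,-171,0],[0,0,0],-1],[[5,-171,0],[0,0,0],-1],[[5,-171,0],[0,0,0],-1],[[5,-171,0],[0,0,0],-1],[[5,-171,0],[0,0,0],-1],[[5,-171,0],[0,0,0],-1]])

```text
time: 17.77
tool_pos: [0.5456, 0.1075, 0.1103]
ee_rot: [3.141, -0.0, -0.064]
wrist_force: [-0.3, 0.3, -2.2]
width: 0.0197
```

```bash
python3 - <<'E'
from h import *
im,c=snap("wrist","L.png"); np.savez("L.npz",K=c[0],D=c[1],T=c[2])
print(w2px(c,[(.649,.167,.1)]), tool()[1])
a=cv2.imread("pics/R.png")[0:240,330:530]; b=im[0:240,110:310]
k=np.hstack([cv2.resize(i,(400,480),interpolation=cv2.INTER_CUBIC) for i in (b,a)]); cv2.imwrite("pics/LR.png",k)
E
```

```text
[[202.76760384  87.7388087 ]] [0.54560213 0.10760774 0.11027073]
```

View pics/LR.png

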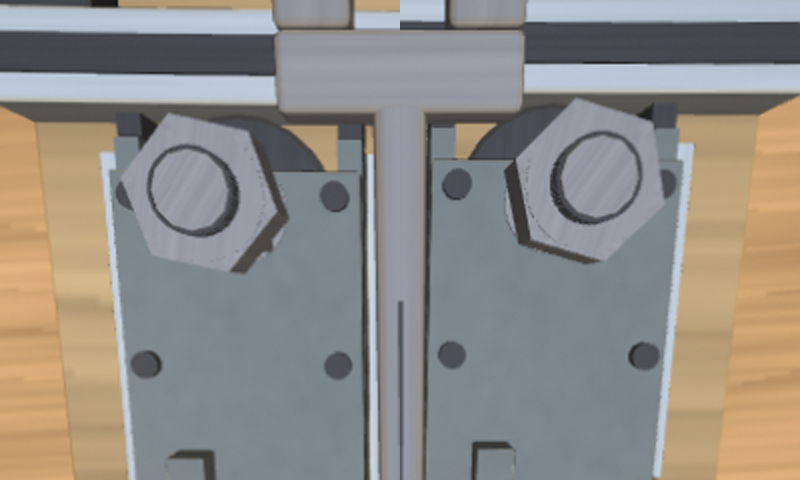

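Picture 10: left bracket nut has its axle end at about (204.5,95) in full wrist pixels and its hex vertices are visible. Right bracket nut has its axle end at about (430,88). The lugs are at the lower middle of both crops, and the spanner runs between.

```bash
python3 - <<'E'
from h import *
def ld(n): d=np.load(n+".npz"); return d["K"],d["D"],d["T"]
S={"L":(110,0,dict(ax=(189.5,190),hexv=[(168,113),(247,130),(278,208),(232,270),(155,250),(122,186)],b=[(338,366),(334,196)],b2=[(146,365),(338,366)])),
"R":(330,400,dict(ax=(599,177),hexv=[(575,98),(655,122),(664,192),(602,262),(529,242),(516,165)],b=[(452,355),(457,184)],b2=[(452,355),(644,355)]))}
for n,(u0,s0,d) in S.items():
    c=ld(n); f=lambda P,z: px2w(c,[((x-s0)/2+u0,y/2) for x,y in P],z)[:,:2]
    ax=f([d["ax"]],.1)[0]; H=f(d["hexv"],.09); cen=H.mean(0); v=H-ax; 
    r=np.linalg.norm(v,axis=1); a=np.degrees(np.arctan2(v[:,1],v[:,0]))
    print(n,"axle",ax.round(4),"hexcen",cen.round(4),"r",(r*1e3).round(1),"a mod60",(a%60).round(1))
    B=f(d["b"],.047); e=B[1]-B[0]; B2=f(d["b2"],.047); g=B2[1]-B2[0]
    print(" yaw",np.degrees(np.arctan2(e[1],e[0])),np.degrees(np.arctan2(-g[0]*-1,-g[1])), np.linalg.norm(e),np.linalg.norm(g))
    im=cv2.imread(f"pics/{n}.png"); R_,t=c[2][:3,:3],c[2][:3,3]
    # handle edges via horizontal gradient per row
    g=cv2.cvtColor(im,cv2.COLOR_BGR2GRAY).astype(float); out=[]
    hsv=cv2.cvtColor(im,cv2.COLOR_BGR2HSV)
    for r_ in range(75,130,6):
        gr=np.abs(np.diff(cv2.GaussianBlur(g[r_-2:r_+3],(3,3),0).mean(0))); 
        l=290+np.argmax(gr[290:313]); rr=328+np.argmax(gr[328:350]); out.append((r_,l+1,rr+1,(l+rr)/2+1))
    print(out)
M,t,o=tool()
E
```

```text
L axle [0.645  0.1664] hexcen [0.6452 0.1661] r [23.7 23.6 23.8 23.4 21.8 23.2] a mod60 [15.  15.9 17.3 17.4 13.7 20.7]
 yaw -3.799894677770432 -3.8397365514944544 0.060224582520890683 0.07200998804299442
[(75, np.int64(293), np.int64(344), np.float64(318.5)), (81, np.int64(294), np.int64(344), np.float64(319.0)), (87, np.int64(294), np.int64(344), np.float64(319.0)), (93, np.int64(294), np.int64(343), np.float64(318.5)), (99, np.int64(294), np.int64(343), np.float64(318.5)), (105, np.int64(294), np.int64(343), np.float64(318.5)), (111, np.int64(294), np.int64(343), np.float64(318.5)), (117, np.int64(294), np.int64(343), np.float64(318.5)), (123, np.int64(294), np.int64(343), np.float64(318.5)), (129, np.int64(294), np.int64(343), np.float64(318.5))]
R axle [ 0.6241 -0.1324] hexcen [ 0.6243 -0.1325] r [23.8 24.5 22.7 23.7 24.3 22.8] a mod60 [10.7  8.8 19.2  9.7 11.1 14.1]
 yaw -3.9013747624041084 -3.6249452714694295 0.06010411633203512 0.0717918039880831
[(75, np.int64(297), np.int64(343), np.float64(320.0)), (81, np.int64(297), np.int64(343), np.float64(320.0)), (87, np.int64(297), np.int64(346), np.float64(321.5)), (93, np.int64(297), np.int64(343), np.float64(320.0)), (99, np.int64(297), np.int64(343), np.float64(320.0)), (105, np.int64(297), np.int64(342), np.float64(319.5)), (111, np.int64(297), np.int64(342), np.float64(319.5)), (117, np.int64(297), np.int64(342), np.float64(319.5)), (123, np.int64(297), np.int64(342), np.float64(319.5)), (129, np.int64(297), np.int64(342), np.float64(319.5))]
```

```bash
python3 - <<'E'
from h import *
def ld(n): d=np.load(n+".npz"); return d["K"],d["D"],d["T"]
def edge(g,r,lo,hi):
    x=np.abs(np.diff(g[r-2:r+3].mean(0)))[lo:hi]; k=np.argmax(x); s=slice(max(k-2,0),k+3); return lo+1+(x[s]*np.arange(len(x))[s]).sum()/x[s].sum()
c=ld("L"); M,t,o=tool()
for n,yb in(("L.png",(290,302,338,350)),("R.png",(290,302,338,350)),("w6.png",(290,306,336,350))):
    g=cv2.cvtColor(cv2.imread("pics/"+n),cv2.COLOR_BGR2GRAY).astype(float)
    rows=[22,28,34,40,46]; h=[(edge(g,r,240,256),edge(g,r,384,398)) for r in rows]
    h=np.mean(h,0); q=[(edge(g,r,*yb[:2]),edge(g,r,*yb[2:])) for r in range(80,132,8)]; q=np.mean(q,0)
    e=np.mean([(edge(g,r,*yb[:2]),edge(g,r,*yb[2:])) for r in range(190,255,10)],0)
    print(n,"head",h.round(1),h.mean().round(2),"handle",q.round(1),q.mean().round(2),"rear",e.round(1),e.mean().round(2))
    zt=t[2]+.047+.004
    for u,v in((h.mean(),34),(q.mean(),106),(e.mean(),222)):
        p=px2w(c,[(u,v)],zt)[0]; print("   tool xy mm",((M.T@(p-t))*1e3).round(2))
E
```

```text
L.png head [247.9 392.3] 320.07 handle [295.2 343.1] 319.14 rear [296.2 341.9] 319.03
   tool xy mm [111.07   1.51 -50.98]
   tool xy mm [ 83.41   1.14 -50.99]
   tool xy mm [ 33.08   1.12 -51.  ]
R.png head [247.6 391.9] 319.76 handle [297.4 344.5] 320.93 rear [299.5 342.4] 320.93
   tool xy mm [111.07   1.38 -50.98]
   tool xy mm [ 83.41   1.9  -50.99]
   tool xy mm [ 33.08   1.99 -51.  ]
w6.png head [245.4 392.3] 318.85 handle [297.  342.4] 319.69 rear [299.5 341.8] 320.65
   tool xy mm [111.07   1.01 -50.98]
   tool xy mm [ 83.41   1.38 -50.99]
   tool xy mm [ 33.08   1.86 -51.  ]
```

```bash
python3 - <<'E'
from h import *
go((.4635,.1802,.11),-3.85)
E
```

```text
shift [-86.6 -67.2   0.2] turnz 0.2 j6 99.0 F [-0.1  0.4 -1.9] w 19.9 t 17.825
```

Emit:
move_arm(targets=[[[-87,-67,0],[0,0,0.2],-1],[[-87,-67,0],[0,0,0.2],-1],[[-87,-67,0],[0,0,0.2],-1],[[-87,-67,0],[0,0,0.2],-1],[[-87,-67,0],[0,0,0.2],-1],[[-87,-67,0],[0,0,0.2],-1],[[-87,-67,40],[0,0,0.2],-1],[[-87,-67,75],[0,0,0.2],-1],[[-87,-67,90],[0,0,0.2],-1],[[-87,-67,95],[0,0,0.2],-1],[[-87,-67,97],[0,0,0.2],-1],[[-87,-67,97],[0,0,0.2],-1]])

```text
time: 19.32
tool_pos: [0.464, 0.1817, 0.0145]
ee_rot: [-3.141, -0.002, -0.066]
wrist_force: [0.5, -0.6, -1.5]
width: 0.0199
```

```bash
python3 - <<'E'
from h import *
c45=np.radians(-3.85); g=np.array([.6451,.1680])-.134*np.array([np.cos(c45),np.sin(c45)])
go((*g,.0095),-3.85)
s,cs=snap("top"); p=w2px(cs,[(.625,.169,.06)])[0].astype(int); w,_=snap("wrist")
a=cv2.resize(s[p[1]-30:p[1]+40,p[0]-35:p[0]+35],(490,490),interpolation=cv2.INTER_CUBIC)
s2,c2=snap("scene"); p=w2px(c2,[(.625,.169,.06)])[0].astype(int)
b=cv2.resize(s2[p[1]-40:p[1]+30,p[0]-22:p[0]+22],(308,490),interpolation=cv2.INTER_CUBIC)
cv2.imwrite("pics/n11.png",np.hstack([a,b])); print(tool()[1])
E
```

```text
shift [47.6  1.6  5.1] turnz 0.1 j6 108.6 F [ 0.5 -0.6 -1.5] w 19.9 t 19.325
[0.46365261 0.18160961 0.01420514]
```

View pics/n11.png

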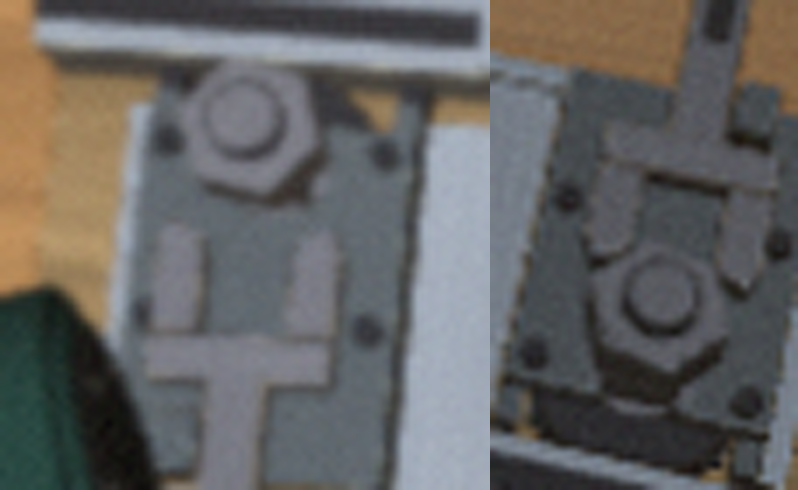

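```bash
python3 - <<'E'
from h import *
cs=cam("top"); p=w2px(cs,[(.625,.169,.06)])[0].astype(int); print(p)
f=lambda x,y,z: px2w(cs,[(p[0]-35+(x+.5)/7-.5, p[1]-30+(y+.5)/7-.5)],z)[0]
a=f(243,118,.1)
zs=.0142+.047+.006
d=np.array([np.cos(np.radians(-3.85)),np.sin(np.radians(-3.85))]); n=np.array([-d[1],d[0]])
print(a)
for q in[(246,280),(238,360),(232,430)]:
    for z in(zs,zs-.004):
        s=f(*q,z); r=s[:2]-a[:2]; print(q,z,s.round(4),"along",(r@d*1e3).round(1),"lateral",(r@n*1e3).round(1))
s=f((150+335)/2,225,zs); print("tips along",((s-a)[:2]@d*1e3).round(1))
# scene
c2=cam("scene"); p=w2px(c2,[(.625,.169,.06)])[0].astype(int)
f=lambda x,y,z: px2w(c2,[(p[0]-22+(x-490+.5)/7-.5, p[1]-40+(y+.5)/7-.5)],z)[0]
a=f(663,293,.1); print("scene",a)
for q in[((603+772)/2,150),((680+740)/2,80),((618+750)/2,220)]:
    s=f(*q,zs); r=s[:2]-a[:2]; print(q,s.round(4),"along",(r@d*1e3).round(1),"lateral",(r@n*1e3).round(1))
E
```

```text
[218 211]
[0.64583118 0.16515787 0.1       ]
(246, 280) 0.06720000000000001 [0.6012 0.1694 0.0672] along -44.8 lateral 1.2
(246, 280) 0.0632 [0.6022 0.1702 0.0632] along -43.9 lateral 2.1
(238, 360) 0.06720000000000001 [0.5748 0.171  0.0672] along -71.3 lateral 1.1
(238, 360) 0.0632 [0.5757 0.1718 0.0632] along -70.5 lateral 2.0
(232, 430) 0.06720000000000001 [0.5519 0.1721 0.0672] along -94.2 lateral 0.6
(232, 430) 0.0632 [0.5526 0.173  0.0632] along -93.5 lateral 1.5
tips along -26.6
scene [0.64748498 0.16952523 0.1       ]
(687.5, 150) [0.5757 0.1741 0.0672] along -71.9 lateral -0.3
(710.0, 80) [0.5474 0.1787 0.0672] along -100.5 lateral 2.4
(684.0, 220) [0.6023 0.1758 0.0672] along -45.5 lateral 3.2
```

Picture 11 (top and scene crops): the spanner is low behind the nut with its prongs clear. Measured lateral offset is about +1.5 mm, matching the remaining shift I computed. I'll correct it and slide on.

Emit:
move_arm(targets=[[[0,1.6,3],[0,0,0],-1],[[0,1.6,6],[0,0,0],-1],[[0,1.6,6],[0,0,0],-1],[[5,1.6,6],[0,0,0],-1],[[10,1.6,6],[0,0,0],-1],[[15,1.6,6],[0,0,0],-1],[[20,1.6,6],[0,0,0],-1],[[24,1.6,6],[0,0,0],-1],[[24,1.6,6],[0,0,0],-1]])

```text
time: 20.6
tool_pos: [0.4871, 0.1782, 0.0071]
ee_rot: [-3.142, 0.0, -0.066]
wrist_force: [0.5, 0.4, -1.8]
width: 0.0197
```

Emit:
move_arm(targets=[[[5,0,0],[0,0,0],-1],[[10,0,0],[0,0,0],-1],[[14,0,0],[0,0,0],-1],[[18,0,0],[0,0,0],-1],[[20,0,0],[0,0,0],-1],[[21,0,0],[0,0,0],-1],[[21,0,0],[0,0,0],-1]])

```text
time: 21.48
tool_pos: [0.5077, 0.1769, 0.0072]
ee_rot: [-3.141, 0.0, -0.066]
wrist_force: [0.6, 0.3, -1.4]
width: 0.0195
```

Emit:
move_arm(targets=[[[0,0,1],[0,0,0],-1],[[0,0,2],[0,0,0],-1],[[0,0,3],[0,0,0],-1],[[0,0,3],[0,0,0],-1]])

```text
time: 21.98
tool_pos: [0.5077, 0.1769, 0.0052]
ee_rot: [-3.141, -0.0, -0.065]
wrist_force: [-4.6, -0.3, 4.3]
width: 0.0203
```

Emit:
move_arm(targets=[[[0,0,0],[0,0,0],0],[[0,0,0],[0,0,0],0],[[0,0,0],[0,0,0],0.2],[[0,0,-5],[0,0,0],0.2],[[0,0,-30],[0,0,0],1],[[0,0,-80],[0,0,0],1],[[0,0,-90],[0,0,0],1],[[0,0,-90],[0,0,0],1],[[0,0,-90],[0,0,0],1]])

```text
time: 23.1
tool_pos: [0.5065, 0.1765, 0.0922]
ee_rot: [3.141, 0.003, -0.066]
wrist_force: [0.1, 0.5, 0.6]
width: 0.0938
```

```bash
python3 - <<'E'
from h import *
go((.6451,.168,.085),76.7)
E
```

```text
shift [138.9  -0.6   6.7] turnz -80.5 j6 106.9 F [0.1 0.5 0.6] w 93.8 t 23.1
```

Emit:
move_arm(targets=[[[139,-0.5,0],[0,0,-10],1],[[139,-0.5,0],[0,0,-20],1],[[139,-0.5,0],[0,0,-30],1],[[139,-0.5,0],[0,0,-40],1],[[139,-0.5,0],[0,0,-50],1],[[139,-0.5,0],[0,0,-60],1],[[139,-0.5,0],[0,0,-70],1],[[139,-0.5,0],[0,0,-80.5],1],[[139,-0.5,0],[0,0,-80.5],1],[[139,-0.5,0],[0,0,-80.5],1],[[139,-0.5,7],[0,0,-80.5],1]])

```text
time: 24.48
tool_pos: [0.6468, 0.1683, 0.0873]
ee_rot: [3.141, -0.0, 1.338]
wrist_force: [0.6, 0.5, 0.4]
width: 0.0941
```

```bash
python3 - <<'E'
from h import *
im,c=snap("wrist","nl.png"); go((.6451,.168,.029),76.7); print(w2px(c,[(.6451,.168,.1)]),w2px(c,[(.645,.1664,.1)]))
cv2.imwrite("pics/n12.png",np.hstack([cv2.resize(im,(560,420)),cv2.resize(im[200:380,270:370],(233,420),interpolation=cv2.INTER_CUBIC)]))
E
```

```text
shift [-0.3 -0.6 56.6] turnz -0.0 j6 23.0 F [ 0.  -0.1  0.2] w 93.6 t 24.525
[[317.92826671 264.50069026]] [[318.39772676 267.1044628 ]]
```

View pics/n12.png

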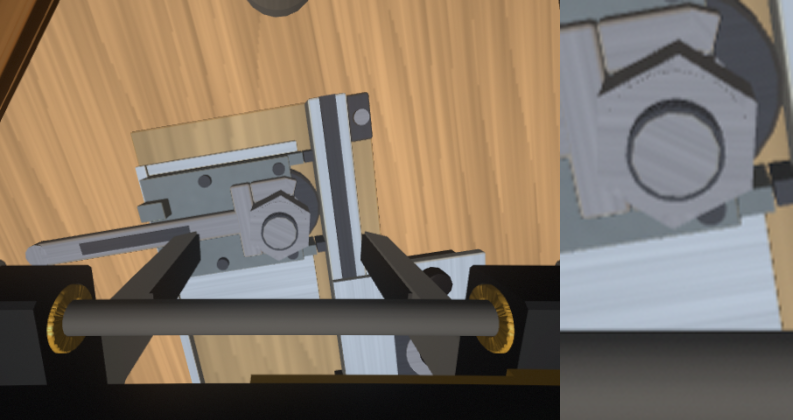

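Picture 12 (wrist over left nut): the spanner sits on the adjuster with its handle beside the lug, and the hex vertices point up/down in tool view, so the flats suit the jaws. Lowering and gripping.

Emit:
move_arm(targets=[[[0,-0.5,20],[0,0,0],1],[[0,-0.5,40],[0,0,0],0.3],[[0,-0.5,52],[0,0,0],0.3],[[0,-0.5,56],[0,0,0],0.3],[[0,-0.5,56],[0,0,0],-1],[[0,-0.5,56],[0,0,0],-1],[[0,-0.5,56],[0,0,0],-1],[[0,-0.5,56],[0,0,0],-1],[[0,-0.5,56],[0,0,0],-1]])

```text
time: 25.65
tool_pos: [0.6463, 0.1686, 0.0322]
ee_rot: [3.14, -0.001, 1.34]
wrist_force: [-1.8, 0.2, 5.1]
width: 0.0409
```

Emit:
move_arm(targets=[[[0,0,0],[0,0,6],-1],[[0,0,0],[0,0,12],-1],[[0,0,0],[0,0,18],-1],[[0,0,0],[0,0,24],-1],[[0,0,0],[0,0,30],-1],[[0,0,0],[0,0,36],-1],[[0,0,0],[0,0,42],-1],[[0,0,0],[0,0,48],-1],[[0,0,0],[0,0,54],-1],[[0,0,0],[0,0,54],-1]])

```text
time: 26.9
tool_pos: [0.6465, 0.1684, 0.0322]
ee_rot: [3.141, -0.001, 0.398]
wrist_force: [-0.7, -0.1, 4.4]
width: 0.0409
```

```bash
python3 - <<'E'
from h import *
M,t,o=tool(); print(o["wrist_torque"],np.degrees(o["ee_rot"]),o["wrist_force"],o["width"],o["joint_torque"][5])
E
```

```text
[-0.15214282  0.38666169 -0.02863109] [ 1.79971808e+02 -8.55807824e-02  2.28159803e+01] [-0.7494432  -0.14816775  4.37718625] 0.040901629453973486 0.1732684252783656
```

Emit:
move_arm(targets=[[[0,0,0],[0,0,4],-1],[[0,0,0],[0,0,8],-1],[[0,0,0],[0,0,12],-1],[[0,0,0],[0,0,16],-1],[[0,0,0],[0,0,20],-1],[[0,0,0],[0,0,22],-1]])

```text
time: 27.65
tool_pos: [0.6465, 0.1682, 0.0322]
ee_rot: [3.141, -0.001, 0.014]
wrist_force: [-1.6, -0.2, 5.4]
width: 0.041
```

```bash
python3 - <<'E'
from h import *
M,t,o=tool(); print(o["wrist_torque"],np.degrees(o["ee_rot"]),o["wrist_force"],o["width"],o["joint_torque"][5])
E
```

```text
[-0.16066784  0.41413113  0.32385361] [ 1.79989842e+02 -8.44836826e-02  8.09027834e-01] [-1.59402543 -0.16815173  5.36902921] 0.04095028735398713 0.07248746696859598
```

Emit:
move_arm(targets=[[[0,0,0],[0,0,3],-1],[[0,0,0],[0,0,6],-1],[[0,0,0],[0,0,9],-1],[[0,0,0],[0,0,11],-1]])

```text
time: 28.15
tool_pos: [0.6479, 0.1675, 0.0323]
ee_rot: [3.141, -0.005, -0.177]
wrist_force: [0.9, -2.8, 6.1]
width: 0.0412
```

```bash
python3 - <<'E'
from h import *
M,t,o=tool(); print(o["wrist_torque"],np.degrees(o["ee_rot"]),o["wrist_force"],o["width"],o["joint_positions"][5])
E
```

```text
[-0.45037165  0.0097385   1.17600038] [179.96313321  -0.2685725  -10.12250382] [ 0.92836894 -2.79343762  6.09005805] 0.04117823780142874 1.9173019751805327
```

Emit:
move_arm(targets=[[[0,0,0],[0,0,2],-1],[[0,0,0],[0,0,4],-1],[[0,0,0],[0,0,4],-1]])

```text
time: 28.52
tool_pos: [0.6469, 0.1676, 0.0323]
ee_rot: [3.141, -0.003, -0.248]
wrist_force: [1.6, -2.9, 5.8]
width: 0.0425
```

```bash
python3 - <<'E'
from h import *
M,t,o=tool(); print(o["wrist_torque"],np.degrees(o["ee_rot"]),o["wrist_force"],o["width"],o["joint_positions"][5])
E
```

```text
[-0.61390257 -0.07521316  1.25801511] [ 1.79972666e+02 -1.48327149e-01 -1.42056778e+01] [ 1.61858228 -2.89461575  5.79772505] 0.04247107384306734 1.9884756159502748
```

Emit:
move_arm(targets=[[[0,0,0],[0,0,-3],-0.2],[[0,0,0],[0,0,-3],0.3],[[0,0,0],[0,0,-3],0.3],[[0,0,-20],[0,0,-3],0.3],[[0,0,-60],[0,0,-3],1],[[-140,0,-90],[0,0,-10],1],[[-140,0,-90],[0,0,-10],1],[[-140,0,-90],[0,0,-10],1],[[-140,0,-90],[0,0,-10],1],[[-140,0,-90],[0,0,-10],1]])

```text
time: 29.78
tool_pos: [0.5114, 0.2025, 0.1211]
ee_rot: [3.141, -0.001, -0.075]
wrist_force: [0.3, 0.0, -0.1]
width: 0.0939
```

```bash
python3 - <<'E'
from h import *
im,c=snap("wrist","hl.png"); np.savez("hl.npz",K=c[0],D=c[1],T=c[2]); go((.5077,.1769,.1),-3.85)
cv2.imwrite("pics/n13.png",im)
E
```

```text
shift [-1.7 25.6 20.7] turnz -0.5 j6 110.0 F [0.  0.6 0.9] w 93.9 t 29.825
```

View pics/n13.png

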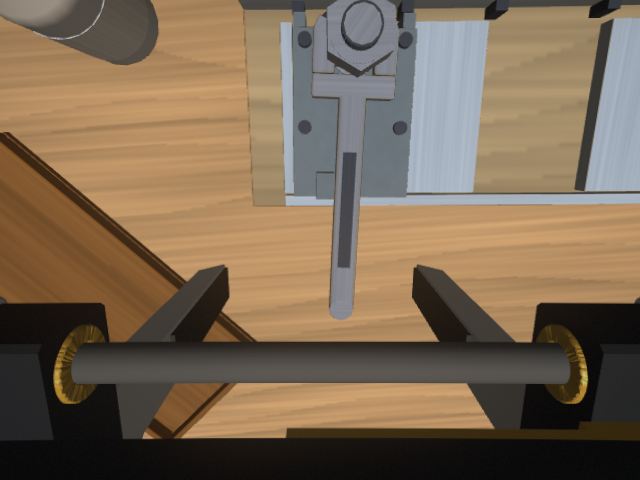

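Picture 13: the left nut is jammed and the handle bears on the lug. The spanner is turned slightly clockwise, its handle running from (353,95) to tail (341,320). Measuring the regrip.

```bash
python3 - <<'E'
from h import *
d=np.load("hl.npz"); c=(d["K"],d["D"],d["T"]); M,t,o=tool()
g=cv2.cvtColor(cv2.imread("pics/hl.png"),cv2.COLOR_BGR2GRAY).astype(float)
def edge(r,lo,hi):
    x=np.abs(np.diff(g[r-1:r+2].mean(0)))[lo:hi]; k=np.argmax(x); return lo+1+k
W=[]
for r in range(210,300,8):
    m=353-(r-95)*12/215; l=edge(r,int(m)-18,int(m)-7); rr=edge(r,int(m)+7,int(m)+18); W.append(((l+rr)/2,r)); print(r,l,rr,end="; ")
P=px2w(c,W,.056)[:,:2]; f=cv2.fitLine(P.astype(np.float32),cv2.DIST_L2,0,.01,.01).ravel(); h=f[:2]*np.sign(f[0])
print("heading",np.degrees(np.arctan2(h[1],h[0])))
tail=px2w(c,[(341,320.5)],.05)[0,:2]; tail=f[2:]+h*((tail-f[2:])@h); grip=tail+.072*h; print("tail",tail,"grip",grip)
n=np.array([-h[1],h[0]]); grip=grip+.0016*n; print("corrected",grip)   # camera reads 1.6mm too far in tool +y
go((*grip,.1),np.degrees(np.arctan2(h[1],h[0])))
E
```

```text
210 333 360; 218 333 359; 226 333 359; 234 332 358; 242 332 358; 250 331 357; 258 331 351; 266 331 356; 274 330 356; 282 330 355; 290 330 355; 298 329 354; heading -6.4764366
tail [0.43432516 0.19010563] grip [0.50586568 0.18198442]
corrected [0.50604615 0.1835742 ]
shift [-3.9 19.1 20.7] turnz 2.2 j6 110.0 F [0.  0.6 0.9] w 93.9 t 29.825
```

Emit:
move_arm(targets=[[[-4,19,21],[0,0,2.2],1],[[-4,19,50],[0,0,2.2],0.2],[[-4,19,90],[0,0,2.2],0.1],[[-4,19,108],[0,0,2.2],0],[[-4,19,117],[0,0,2.2],0],[[-4,19,117.5],[0,0,2.2],0],[[-4,19,117.5],[0,0,2.2],-1],[[-4,19,117.5],[0,0,2.2],-1],[[-4,19,117.5],[0,0,2.2],-1],[[-4,19,117.5],[0,0,2.2],-1],[[-4,19,117.5],[0,0,2.2],-1]])

```text
time: 31.2
tool_pos: [0.5053, 0.1839, 0.0045]
ee_rot: [3.141, -0.001, -0.113]
wrist_force: [-0.6, -3.0, 4.0]
width: 0.0199
```

Emit:
move_arm(targets=[[[0,0,-2],[0,0,0],-1],[[-5,0,-2],[0,0,0],-1],[[-12,0,-2],[0,0,0],-1],[[-20,0,-2],[0,0,0],-1],[[-28,0,-2],[0,0,0],-1],[[-36,0,-2],[0,0,0],-1],[[-42,0,-2],[0,0,0],-1],[[-42,0,-2],[0,0,0],-1],[[-42,0,-2],[0,0,0],-1]])

```text
time: 32.33
tool_pos: [0.4623, 0.189, 0.0054]
ee_rot: [-3.142, 0.002, -0.113]
wrist_force: [-1.3, -1.0, -1.9]
width: 0.0194
```

Emit:
move_arm(targets=[[[0,0,-50],[0,0,0],-1],[[0,0,-105],[0,0,0],-1],[[0,0,-105],[0,0,0],-1],[[0,0,-105],[0,0,0],-1]])

```text
time: 32.83
tool_pos: [0.4628, 0.1891, 0.11]
ee_rot: [-3.141, 0.001, -0.112]
wrist_force: [0.5, -1.2, -2.4]
width: 0.0195
```

```bash
python3 - <<'E'
from h import *
go((.4405,-.1185,.11),-3.85)
E
```

```text
shift [ 1.240e+01  3.082e+02 -1.000e-01] turnz -2.6 j6 112.1 F [ 0.5 -1.2 -2.4] w 19.5 t 32.825
```

Emit:
move_arm(targets=[[[12.4,60,0],[0,0,-2.6],-1],[[12.4,120,0],[0,0,-2.6],-1],[[12.4,180,0],[0,0,-2.6],-1],[[12.4,240,0],[0,0,-2.6],-1],[[12.4,290,0],[0,0,-2.6],-1],[[12.4,308,0],[0,0,-2.6],-1],[[12.4,308,0],[0,0,-2.6],-1],[[12.4,308,40],[0,0,-2.6],-1],[[12.4,308,75],[0,0,-2.6],-1],[[12.4,308,90],[0,0,-2.6],-1],[[12.4,308,95],[0,0,-2.6],-1],[[12.4,308,95],[0,0,-2.6],-1],[[12.4,308,95],[0,0,-2.6],-1]])

```text
time: 34.45
tool_pos: [0.4421, -0.1189, 0.0171]
ee_rot: [3.141, -0.003, -0.067]
wrist_force: [-0.6, 0.2, -1.6]
width: 0.0198
```

```bash
python3 - <<'E'
from h import *
go((.4405,-.1185,.0085),-3.85)
s,cs=snap("top","t14.png"); 
# spanner/axle lateral check on the top picture without viewing: dark edges of handle at x~.50..0.53
d=np.array([np.cos(np.radians(-3.85)),np.sin(np.radians(-3.85))]); n=np.array([-d[1],d[0]])
g=cv2.cvtColor(cv2.resize(s,None,fx=4,fy=4,interpolation=cv2.INTER_CUBIC),cv2.COLOR_BGR2GRAY).astype(float)
ax=np.array([.6241,-.1308])
def prof(al,z,half=.06):
    L=np.arange(-half,half,.0005); P=[(*(ax+al*d+l*n),z) for l in L]; p=w2px(cs,P).astype(np.float32)*4+1.5
    return L,cv2.remap(g.astype(np.float32),p[:,0],p[:,1],cv2.INTER_LINEAR).ravel()
for al in(-.125,-.120,-.10,-.095,-.07,-.066):
    L,v=prof(al,.062); gr=np.gradient(cv2.GaussianBlur(v[:,None],(1,9),0).ravel()); k=np.argsort(-np.abs(gr))
    pk=[i for i in range(2,len(gr)-2) if abs(gr[i])==np.abs(gr[i-2:i+3]).max() and abs(gr[i])>1.2]
    print(al,[(round(L[i]*1e3,1),round(gr[i],1)) for i in pk])
E
```

```text
shift [-1.6 -0.3  8.6] turnz 0.0 j6 71.7 F [-0.6  0.2 -1.6] w 19.8 t 34.45
-0.125 [(np.float64(7.5), np.float32(-5.4)), (np.float64(12.0), np.float32(2.6)), (np.float64(39.0), np.float32(-2.4)), (np.float64(44.5), np.float32(-2.5)), (np.float64(50.0), np.float32(7.2))]
-0.12 [(np.float64(6.5), np.float32(-4.3)), (np.float64(11.0), np.float32(2.8)), (np.float64(38.0), np.float32(-2.4)), (np.float64(48.0), np.float32(10.5))]
-0.1 [(np.float64(0.0), np.float32(-4.0)), (np.float64(6.0), np.float32(3.7)), (np.float64(31.0), np.float32(-2.1)), (np.float64(36.5), np.float32(-1.9)), (np.float64(45.0), np.float32(13.5))]
-0.095 [(np.float64(-57.0), np.float32(-1.2)), (np.float64(-1.0), np.float32(-2.3)), (np.float64(3.0), np.float32(2.8)), (np.float64(29.5), np.float32(-1.5)), (np.float64(34.0), np.float32(-1.7)), (np.float64(39.5), np.float32(5.5)), (np.float64(45.5), np.float32(10.4))]
-0.07 [(np.float64(-52.0), np.float32(4.1)), (np.float64(-44.5), np.float32(-7.9)), (np.float64(-29.0), np.float32(-3.2)), (np.float64(-7.0), np.float32(3.7)), (np.float64(-2.5), np.float32(-2.2)), (np.float64(21.0), np.float32(-1.5)), (np.float64(30.5), np.float32(6.6)), (np.float64(41.0), np.float32(-1.9)), (np.float64(45.0), np.float32(10.5))]
-0.066 [(np.float64(-51.5), np.float32(4.7)), (np.float64(-46.0), np.float32(-6.3)), (np.float64(-33.5), np.float32(4.1)), (np.float64(-29.5), np.float32(-2.0)), (np.float64(-19.0), np.float32(-4.3)), (np.float64(-8.5), np.float32(4.3)), (np.float64(-4.0), np.float32(-4.7)), (np.float64(17.5), np.float32(-1.2)), (np.float64(28.5), np.float32(6.8)), (np.float64(45.0), np.float32(9.8))]
```

Emit:
move_arm(targets=[[[-1,-0.3,4],[0,0,0],-1],[[-1,-0.3,7],[0,0,0],-1],[[-1,-0.3,8],[0,0,0],-1],[[-1,-0.3,8],[0,0,0],-1],[[4,-0.3,8],[0,0,0],-1],[[9,-0.3,8],[0,0,0],-1],[[14,-0.3,8],[0,0,0],-1],[[18,-0.3,8],[0,0,0],-1],[[22,-0.3,8],[0,0,0],-1],[[22,-0.3,8],[0,0,0],-1]])

```text
time: 35.75
tool_pos: [0.4632, -0.1198, 0.0077]
ee_rot: [-3.142, -0.0, -0.067]
wrist_force: [0.2, -0.1, -0.6]
width: 0.0197
```

Emit:
move_arm(targets=[[[5,0,0],[0,0,0],-1],[[10,0,0],[0,0,0],-1],[[14,0,0],[0,0,0],-1],[[18,0,0],[0,0,0],-1],[[20,0,0],[0,0,0],-1],[[22,0,0],[0,0,0],-1],[[23,0,0],[0,0,0],-1],[[23,0,0],[0,0,0],-1]])

```text
time: 36.75
tool_pos: [0.4859, -0.1213, 0.0077]
ee_rot: [-3.142, -0.0, -0.067]
wrist_force: [0.5, -0.3, -0.3]
width: 0.0197
```

Emit:
move_arm(targets=[[[0,0,1],[0,0,0],-1],[[0,0,2],[0,0,0],-1],[[0,0,3],[0,0,0],-1],[[0,0,3],[0,0,0],-1]])

```text
time: 37.25
tool_pos: [0.4858, -0.1213, 0.0049]
ee_rot: [3.142, -0.0, -0.067]
wrist_force: [-1.0, 0.4, 0.4]
width: 0.0197
```

Emit:
move_arm(targets=[[[0,0,0.5],[0,0,0],0],[[0,0,0.5],[0,0,0],0],[[0,0,0.5],[0,0,0],0.2],[[0,0,-5],[0,0,0],0.2],[[0,0,-30],[0,0,0],1],[[0,0,-85],[0,0,0],1],[[0,0,-85],[0,0,0],1]])

```text
time: 38.12
tool_pos: [0.4896, -0.1226, 0.0957]
ee_rot: [3.138, -0.011, -0.067]
wrist_force: [-0.4, -0.6, -0.2]
width: 0.0828
```

```bash
python3 - <<'E'
from h import *
go((.6241,-.1308,.088),71)
E
```

```text
shift [134.6  -0.9   9.2] turnz -74.8 j6 73.3 F [-0.4 -0.6 -0.2] w 82.8 t 38.125
```

Emit:
move_arm(targets=[[[138.5,0,0],[0,0,-10],1],[[138.5,0,0],[0,0,-20],1],[[138.5,0,0],[0,0,-30],1],[[138.5,0,0],[0,0,-40],1],[[138.5,0,0],[0,0,-50],1],[[138.5,0,0],[0,0,-60],1],[[138.5,0,0],[0,0,-70],1],[[138.5,0,0],[0,0,-74.8],1],[[138.5,0,0],[0,0,-74.8],1],[[138.5,0,0],[0,0,-74.8],1],[[138.5,0,2],[0,0,-74.8],1]])

```text
time: 39.5
tool_pos: [0.624, -0.1306, 0.0877]
ee_rot: [3.141, -0.0, 1.238]
wrist_force: [0.8, 0.9, -0.4]
width: 0.0938
```

```bash
python3 - <<'E'
from h import *
im,c=snap("wrist","nr.png"); go((.6241,-.1308,.031),71); print(w2px(c,[(.6241,-.1324,.1)]))
cv2.imwrite("pics/n14.png",np.hstack([cv2.resize(im,(560,420)),cv2.resize(im[200:380,270:370],(233,420),interpolation=cv2.INTER_CUBIC)]))
# compare nut patch with left-nut one
a=cv2.imread("pics/nl.png")[215:320,275:365]; r=cv2.matchTemplate(im,a,cv2.TM_CCOEFF_NORMED); print(cv2.minMaxLoc(r))
E
```

```text
shift [-0.1  0.4 56.2] turnz -0.1 j6 2.2 F [ 0.8  0.3 -0.1] w 94.1 t 39.55
[[321.49512912 265.93379873]]
(-0.5715137720108032, 0.7925881147384644, (201, 109), (278, 214))
```

Emit:
move_arm(targets=[[[0,0.8,20],[0,0,0],1],[[0,0.8,40],[0,0,0],0.3],[[0,0.8,52],[0,0,0],0.3],[[0,0.8,56],[0,0,0],0.3],[[0,0.8,56],[0,0,0],-1],[[0,0.8,56],[0,0,0],-1],[[0,0.8,56],[0,0,0],-1],[[0,0.8,56],[0,0,0],-1],[[0,0.8,56],[0,0,0],-1]])

```text
time: 40.67
tool_pos: [0.6252, -0.1309, 0.0326]
ee_rot: [3.14, -0.0, 1.238]
wrist_force: [-0.9, -0.0, 4.1]
width: 0.041
```

Emit:
move_arm(targets=[[[0,0,0],[0,0,6],-1],[[0,0,0],[0,0,12],-1],[[0,0,0],[0,0,18],-1],[[0,0,0],[0,0,24],-1],[[0,0,0],[0,0,30],-1],[[0,0,0],[0,0,36],-1],[[0,0,0],[0,0,42],-1],[[0,0,0],[0,0,48],-1],[[0,0,0],[0,0,54],-1],[[0,0,0],[0,0,58],-1],[[0,0,0],[0,0,62],-1],[[0,0,0],[0,0,62],-1]])

```text
time: 42.18
tool_pos: [0.6252, -0.131, 0.0327]
ee_rot: [3.141, -0.001, 0.157]
wrist_force: [-0.5, -0.1, 4.0]
width: 0.0405
```

```bash
python3 - <<'E'
from h import *
M,t,o=tool(); print(o["wrist_torque"],np.degrees(o["ee_rot"]),o["wrist_force"],o["width"])
E
```

```text
[-0.09226192  0.34245842  0.00974883] [ 1.79957471e+02 -7.42068952e-02  8.99519566e+00] [-0.47489042 -0.05093033  3.98740614] 0.04046823482229888
```

Emit:
move_arm(targets=[[[0,0,0],[0,0,4],-1],[[0,0,0],[0,0,8],-1],[[0,0,0],[0,0,12],-1],[[0,0,0],[0,0,16],-1]])

```text
time: 42.68
tool_pos: [0.6256, -0.1317, 0.0327]
ee_rot: [3.14, -0.003, -0.121]
wrist_force: [1.1, -1.3, 3.1]
width: 0.0409
```

```bash
python3 - <<'E'
from h import *
M,t,o=tool(); print(o["wrist_torque"],np.degrees(o["ee_rot"]),o["wrist_force"],o["width"])
E
```

```text
[-0.34481612 -0.10681958  1.23429306] [ 1.79890349e+02 -1.43946956e-01 -6.92411252e+00] [ 1.08793233 -1.25179916  3.08635192] 0.04091425747924362
```

Torque rose to 1.23 N m after 78° of turn, so it looks jammed. I'll push a little more to confirm, then release.

Emit:
move_arm(targets=[[[0,0,0],[0,0,2],-1],[[0,0,0],[0,0,4],-1],[[0,0,0],[0,0,5],-1],[[0,0,0],[0,0,5],-1]])

```text
time: 43.18
tool_pos: [0.6263, -0.1317, 0.0328]
ee_rot: [3.141, -0.004, -0.209]
wrist_force: [4.5, -2.8, 5.1]
width: 0.0418
```

```bash
python3 - <<'E'
from h import *
M,t,o=tool(); print(o["wrist_torque"],np.degrees(o["ee_rot"]),o["wrist_force"],o["width"])
E
```

```text
[-0.6579766  -0.64628366  1.52175078] [179.94142199  -0.23642343 -12.00196324] [ 4.46770495 -2.77755538  5.07564856] 0.04175808515537686
```

Emit:
move_arm(targets=[[[0,0,0],[0,0,-3],-0.2],[[0,0,0],[0,0,-3],0.3],[[0,0,0],[0,0,-3],0.3],[[0,0,-20],[0,0,-3],0.3],[[0,0,-60],[0,0,-3],1],[[-138,14,-90],[0,0,-6],1],[[-138,14,-90],[0,0,-6],1],[[-138,14,-90],[0,0,-6],1],[[-138,14,-90],[0,0,-6],1],[[-138,14,-90],[0,0,-6],1]])

```text
time: 44.42
tool_pos: [0.4875, -0.1158, 0.1221]
ee_rot: [-3.141, -0.001, -0.106]
wrist_force: [-0.1, 0.2, 0.0]
width: 0.0942
```

```bash
python3 - <<'E'
from h import *
im,c=snap("wrist","hr.png"); np.savez("hr.npz",K=c[0],D=c[1],T=c[2]); go((.486,-.118,.1),-6.5)
g=cv2.cvtColor(im,cv2.COLOR_BGR2GRAY).astype(float); M,t,o=tool(); print(t)
cv2.imwrite("pics/n15.png",im)
for r in range(200,330,10):
    v=cv2.GaussianBlur(g[r-2:r+3].mean(0)[None],(5,1),0).ravel(); gr=np.diff(v)
    pk=[(i+1,round(gr[i])) for i in range(260,400) if abs(gr[i])==np.abs(gr[i-3:i+4]).max() and abs(gr[i])>5]; print(r,pk)
E
```

```text
shift [-1.3  2.4 21.7] turnz 0.4 j6 76.2 F [-0.2 -1.3  0.3] w 94.1 t 44.475
[ 0.4875528  -0.11574568  0.12168711]
200 [(308, -20), (315, -19), (328, 19), (335, 15), (390, -10)]
210 [(308, -15), (315, -19), (328, 19), (334, 12)]
220 [(308, -12), (315, -18), (327, 19), (334, 11)]
230 [(308, -15), (315, -19), (327, 20), (334, 13)]
240 [(308, -14), (315, -19), (327, 20), (334, 11)]
250 [(308, -11), (315, -19), (327, 21), (334, 11)]
260 [(308, -13), (314, -18), (327, 21), (334, 10)]
270 [(308, -13), (333, 12)]
280 [(307, -11), (333, 9)]
290 [(308, -12), (333, 8)]
300 [(308, -11), (333, 11)]
310 []
320 []
```

```bash
python3 - <<'E'
from h import *
for n in("hl","hr"):
    d=np.load(n+".npz"); c=(d["K"],d["D"],d["T"]); im=cv2.imread(f"pics/{n}.png"); g=cv2.cvtColor(im,cv2.COLOR_BGR2GRAY).astype(float)
    u=(341 if n=="hl" else 320); v=g[:,u-3:u+4].mean(1); gr=np.diff(v); pk=[(i+1,round(gr[i])) for i in range(225,335) if abs(gr[i])==np.abs(gr[i-3:i+4]).max() and abs(gr[i])>6]; print(n,pk)
W=[((l+r)/2,y) for y,l,r in[(200,308,335),(220,308,334),(240,308,334),(260,308,334),(280,307,333),(300,308,333)]]
P=px2w(c,W,.056)[:,:2]; f=cv2.fitLine(P.astype(np.float32),cv2.DIST_L2,0,.01,.01).ravel(); h=f[:2]*np.sign(f[0]); psi=np.degrees(np.arctan2(h[1],h[0])); print("heading",psi)
np.save("hrl.npy",np.r_[f,h])
n_=np.array([-h[1],h[0]])
for row in(262,266,300,305,310,315,320):
    p=px2w(c,[(320.5,row)],.056)[0,:2]; print(row,p.round(4), "dist to axle",np.linalg.norm(p-[.6241,-.1324]).round(4))
E
```

```text
hl [(268, 31), (320, 13), (328, -10)]
hr [(263, 31), (316, 7)]
heading -6.607815
262 [ 0.4648 -0.1152] dist to axle 0.1603
266 [ 0.4614 -0.1149] dist to axle 0.1636
300 [ 0.4324 -0.1118] dist to axle 0.1928
305 [ 0.428  -0.1113] dist to axle 0.1972
310 [ 0.4236 -0.1109] dist to axle 0.2017
315 [ 0.4191 -0.1104] dist to axle 0.2061
320 [ 0.4147 -0.11  ] dist to axle 0.2106
```

```bash
python3 - <<'E'
from h import *
go((.490,-.117,.004),-6.6)
E
```

```text
shift [  2.6   1.  117.7] turnz 0.5 j6 76.2 F [-0.2 -1.3  0.3] w 94.1 t 44.475
```

Emit:
move_arm(targets=[[[2.6,1,50],[0,0,0.5],0.2],[[2.6,1,90],[0,0,0.5],0.1],[[2.6,1,108],[0,0,0.5],0],[[2.6,1,116.5],[0,0,0.5],0],[[2.6,1,117],[0,0,0.5],0],[[2.6,1,117],[0,0,0.5],-1],[[2.6,1,117],[0,0,0.5],-1],[[2.6,1,117],[0,0,0.5],-1],[[2.6,1,117],[0,0,0.5],-1],[[2.6,1,117],[0,0,0.5],-1]])

```text
time: 45.72
tool_pos: [0.4898, -0.1169, 0.0055]
ee_rot: [-3.141, -0.001, -0.114]
wrist_force: [-0.9, 1.1, 4.0]
width: 0.02
```

Emit:
move_arm(targets=[[[0,0,-2],[0,0,0],-1],[[-5,0,-2],[0,0,0],-1],[[-12,0,-2],[0,0,0],-1],[[-20,0,-2],[0,0,0],-1],[[-28,0,-2],[0,0,0],-1],[[-36,0,-2],[0,0,0],-1],[[-44,0,-2],[0,0,0],-1],[[-45,0,-2],[0,0,0],-1],[[-45,0,-20],[0,0,0],-1],[[-45,0,-70],[0,0,0],-1],[[-45,0,-110],[0,0,0],-1],[[-45,0,-110],[0,0,0],-1],[[-45,0,-110],[0,0,0],-1]])

```text
time: 47.35
tool_pos: [0.4438, -0.1116, 0.1133]
ee_rot: [-3.141, 0.002, -0.114]
wrist_force: [-0.4, -0.3, -2.0]
width: 0.0194
```

```bash
python3 - <<'E'
from h import *
c=cam("top")
C=px2w(c,[(97,223),(178,318),(128,358),(48,261)],.022)[:,:2]
cen=C.mean(0); d=C[1]-C[0]; e=C[2]-C[3]; print(C.round(3),cen.round(4),np.linalg.norm(d),np.linalg.norm(e),np.linalg.norm(C[2]-C[1]),np.linalg.norm(C[3]-C[0]),np.degrees(np.arctan2(*(d+e)[::-1])))
go((.3,0,.1),-6.6)
E
```

```text
[[0.606 0.457]
 [0.385 0.26 ]
 [0.299 0.364]
 [0.517 0.558]] [0.4517 0.4098] 0.29590534330784796 0.29160436181140836 0.13535700575555587 0.1347956236713442 -138.2715498299117
shift [-155.6  -94.4   13.7] turnz 0.0 j6 75.3 F [-0.4 -0.3 -2. ] w 19.4 t 47.35
```

Emit:
move_arm(targets=[[[-55,-44,0],[0,0,-5],-1],[[-110,-88,0],[0,0,-12],-1],[[-122,-145,0],[0,0,-20],-1],[[-134,-200,0],[0,0,-28],-1],[[-146,-260,0],[0,0,-36],-1],[[-154,-320,0],[0,0,-44],-1],[[-154,-347,0],[0,0,-48.2],-1],[[-154,-347,0],[0,0,-48.2],-1],[[-110,-420,0],[0,0,-48.2],-1],[[-79,-491,0],[0,0,-48.2],-1],[[-79,-491,0],[0,0,-48.2],-1],[[-79,-491,0],[0,0,-48.2],-1],[[-79,-491,0],[0,0,-48.2],-1]])

```text
time: 48.98
tool_pos: [0.4216, 0.3828, 0.1133]
ee_rot: [3.141, 0.004, 0.725]
wrist_force: [0.1, 0.3, -1.9]
width: 0.0194
```

```bash
python3 - <<'E'
from h import *
go((.4208,.3851,-.026),41.7)
im,c=snap("wrist","tray.png")
E
```

```text
shift [  1.4  -2.3 139.3] turnz -0.2 j6 85.0 F [ 0.1  0.3 -1.9] w 19.4 t 48.975
```

Emit:
move_arm(targets=[[[0,0,40],[0,0,0],-1],[[0,0,80],[0,0,0],-1],[[0,0,115],[0,0,0],-1],[[0,0,132],[0,0,0],-1],[[0,0,138],[0,0,0],-1],[[0,0,141],[0,0,0],-1],[[0,0,142],[0,0,0],-1],[[0,0,143],[0,0,0],-1]])

```text
time: 50.02
tool_pos: [0.4229, 0.3856, -0.0272]
ee_rot: [3.141, -0.002, 0.727]
wrist_force: [-0.4, -0.0, -0.9]
width: 0.0198
```

Emit:
move_arm(targets=[[[0,0,1],[0,0,0],-1],[[0,0,2],[0,0,0],-1],[[0,0,3],[0,0,0],-1],[[0,0,3],[0,0,0],-1]])

```text
time: 50.52
tool_pos: [0.4221, 0.3849, -0.0314]
ee_rot: [-3.142, 0.0, 0.727]
wrist_force: [-0.2, 0.7, -2.3]
width: 0.0196
```

Emit:
move_arm(targets=[[[0,0,1],[0,0,0],-1],[[0,0,1.5],[0,0,0],-1],[[0,0,1.5],[0,0,0],-1],[[0,0,1.5],[0,0,0],-0.3],[[0,0,1.5],[0,0,0],0],[[0,0,1.5],[0,0,0],0],[[0,0,-20],[0,0,0],0],[[0,0,-70],[0,0,0],0.5],[[0,0,-130],[0,0,0],1],[[0,0,-170],[0,0,0],1],[[0,0,-170],[0,0,0],1]])

```text
time: 51.9
tool_pos: [0.4244, 0.3867, 0.1437]
ee_rot: [3.141, -0.01, 0.727]
wrist_force: [-0.1, 1.2, -0.6]
width: 0.0834
```

```bash
python3 - <<'E'
from h import *
im,c=snap("wrist","tray2.png"); t2,ct=snap("top","top2.png"); M,t,o=tool(); print(t,o["wrist_force"],o["time"])
# where tray inner corners and the ideal spanner project in wrist
cen=np.array([.451,.412]); a=np.radians(41.7); d=np.array([np.cos(a),np.sin(a)]); n=np.array([-d[1],d[0]])
hsv=cv2.cvtColor(im,cv2.COLOR_BGR2HSV); m=(hsv[...,1]<60)&(hsv[...,2]>70); m[300:]=False
k,l,st,ce=cv2.connectedComponentsWithStats(m.astype(np.uint8)); 
for i in range(1,k):
    if st[i,4]>400: print(st[i],ce[i])
i=1+np.argmax(st[1:,4]); ys,xs=np.nonzero(l==i); P=px2w(c,np.c_[xs,ys],.018)[:,:2]-cen
print("along",(P@d).min(),(P@d).max(),"lat",(P@n).min(),(P@n).max())
E
```

```text
[0.42193564 0.38480003 0.13805533] [-0.15188358 -0.18625173 -1.01973175] 52.0
[ 515    0  125   60 5634] [573.07578985  24.61945332]
[ 285   45   70  250 6630] [319.77028658 150.51055807]
[ 516  149  124  151 2469] [569.47752126 227.61563386]
[ 549  179   91  121 6398] [607.4460769  249.72788371]
[184 265  50  35 780] [209.77179487 284.1025641 ]
[407 265  51  35 803] [430.93026152 283.97633873]
along -0.1106453130058315 0.11404795778597149 lat -0.03073369385780804 0.028430224784142304
```

The spanner lies flat in the tray: by measurement its length spans ±112 mm and its width ±30 mm about the tray centre. Next is the key.

```bash
python3 - <<'E'
from h import *
go((.43,-.365,.15),0)
E
```

```text
shift [-492.3  565.6  -11.8] turnz 41.6 j6 85.0 F [-0.2 -0.2 -1. ] w 90.9 t 52.0
```

Emit:
move_arm(targets=[[[-492,566,-12],[0,0,41.6],1],[[-492,566,-12],[0,0,41.6],1],[[-492,566,-12],[0,0,41.6],1],[[-492,566,-12],[0,0,41.6],1],[[-492,566,-12],[0,0,41.6],1],[[-492,566,-12],[0,0,41.6],1],[[-492,566,-12],[0,0,41.6],1],[[-492,566,-12],[0,0,41.6],1],[[-492,566,-12],[0,0,41.6],1],[[-492,566,-12],[0,0,41.6],1],[[-492,566,-12],[0,0,41.6],1],[[-492,566,-12],[0,0,41.6],1],[[-492,566,-12],[0,0,41.6],1],[[-492,566,-12],[0,0,41.6],1],[[-492,566,-12],[0,0,41.6],1],[[-492,566,-12],[0,0,41.6],1],[[-492,566,-12],[0,0,41.6],1]])

```text
time: 54.12
tool_pos: [0.431, -0.3642, 0.1511]
ee_rot: [3.141, -0.001, 0.002]
wrist_force: [0.2, 0.3, 0.5]
width: 0.0939
```

```bash
python3 - <<'E'
from h import *
im,c=snap("wrist","k1.png"); np.savez("k1.npz",K=c[0],D=c[1],T=c[2]); go((.43,-.365,.15),0)
print(w2px(c,[(.443,-.368,.087),(.59,-.345,.073)]))
E
```

```text
shift [-0.9  0.7  1.1] turnz 0.1 j6 43.9 F [0.3 0.3 0.8] w 94.3 t 54.175
[[323.18371951 219.56717579]
 [291.84424315  13.02867407]]
```

View pics/k1.png

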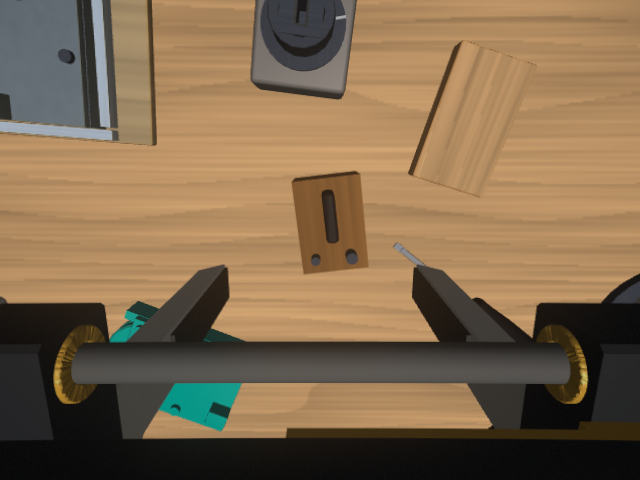

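Picture 14: the key bow stands in the block from (328,190) to (333,242), almost along tool x. The switch barrel is at (304,15) with its slot visible. The key measurement follows.

```bash
python3 - <<'E'
from h import *
im=cv2.imread("pics/k1.png"); d=np.load("k1.npz"); c=(d["K"],d["D"],d["T"])
g=cv2.cvtColor(im,cv2.COLOR_BGR2GRAY); m=np.zeros_like(g); m[180:252,312:352]=(g[180:252,312:352]<60)
k,l,st,ce=cv2.connectedComponentsWithStats(m); i=1+np.argmax(st[1:,4]); print(st[i],ce[i])
ys,xs=np.nonzero(l==i); P=px2w(c,np.c_[xs+.0,ys],.087)[:,:2].astype(np.float32)
r=cv2.minAreaRect(P*1000); print(r)
u,s,v=np.linalg.svd(P-P.mean(0),full_matrices=False); h=v[0]*np.sign(v[0,0]); print("centroid",P.mean(0),"heading",np.degrees(np.arctan2(h[1],h[0])))
# block corners
B=px2w(c,[(293,181),(360,173),(367.5,267),(304,273.5)],.045)[:,:2]; print("block",B.round(4),B.mean(0),[round(float(np.degrees(np.arctan2(*(a[::-1])))),1) for a in(B[0]-B[3],B[1]-B[2])])
E
```

```text
[322 190  17  53 654] [329.79051988 216.04892966]
((445.4952392578125, -373.1036682128906), (41.443115234375, 9.713134765625), 6.670266151428223)
centroid [ 0.44566545 -0.37309545] heading 6.8717136
block [[ 0.4689 -0.342 ]
 [ 0.4759 -0.3999]
 [ 0.3909 -0.4092]
 [ 0.3844 -0.351 ]] [ 0.43002028 -0.37552908] [6.0, 6.2]
```

```bash
python3 - <<'E'
from h import *
go((.4456,-.3715,.014),6.5)
E
```

```text
shift [ 14.6   7.2 137.1] turnz -6.4 j6 43.9 F [0.3 0.3 0.8] w 94.3 t 54.175
```

Emit:
move_arm(targets=[[[14.6,7.2,20],[0,0,-6.4],0.2],[[14.6,7.2,60],[0,0,-6.4],0],[[14.6,7.2,100],[0,0,-6.4],0],[[14.6,7.2,125],[0,0,-6.4],0],[[14.6,7.2,135],[0,0,-6.4],0],[[14.6,7.2,137],[0,0,-6.4],0],[[14.6,7.2,137],[0,0,-6.4],0],[[14.6,7.2,137],[0,0,-6.4],-0.6],[[14.6,7.2,137],[0,0,-6.4],-1],[[14.6,7.2,137],[0,0,-6.4],-1],[[14.6,7.2,137],[0,0,-6.4],-1],[[14.6,7.2,137],[0,0,-6.4],-1],[[14.6,7.2,137],[0,0,-6.4],-1]])

```text
time: 55.8
tool_pos: [0.4453, -0.3721, 0.0137]
ee_rot: [-3.142, -0.0, 0.112]
wrist_force: [-0.3, 0.0, 1.7]
width: 0.01
```

Emit:
move_arm(targets=[[[0,0,-10],[0,0,0],-1],[[0,0,-30],[0,0,0],-1],[[0,0,-60],[0,0,0],-1],[[0,0,-96],[0,0,0],-1],[[57,-16,-96],[0,0,0],-1],[[57,-16,-96],[0,0,0],-1],[[57,-16,-96],[0,0,0],-1],[[57,-16,-96],[0,0,0],-1]])

```text
time: 56.8
tool_pos: [0.4991, -0.3501, 0.1094]
ee_rot: [-3.141, 0.001, 0.112]
wrist_force: [0.3, -0.7, -0.1]
width: 0.0095
```

```bash
python3 - <<'E'
from h import *
im,c=snap("wrist","k2.png"); np.savez("k2.npz",K=c[0],D=c[1],T=c[2]); M,t,o=tool(); print(t,np.degrees(o["ee_rot"]),o["width"])
p=w2px(c,[(.59,-.345,.073)])[0]; print(p, w2px(c,[t+[0,0,.0073+.066]]))
u,v=p.astype(int); u0,v0=max(u-70,0),max(v-75,0); print(u0,v0)
a=cv2.resize(im[v0:v0+150,u0:u0+140],(560,600),interpolation=cv2.INTER_CUBIC); b=cv2.resize(im[170:330,260:380],(240,320)); k=np.zeros((600,800,3),np.uint8); k[:,:560]=a; k[:320,560:]=b
cv2.imwrite("pics/k2v.png",k)
E
```

```text
[ 0.49909392 -0.35022434  0.10944394] [-1.79977157e+02  3.77783112e-02  6.37851823e+00] 0.009679784025766183
[325.83937403 107.8536188 ] [[316.712269   309.24816269]]
255 32
```

View pics/k2v.png

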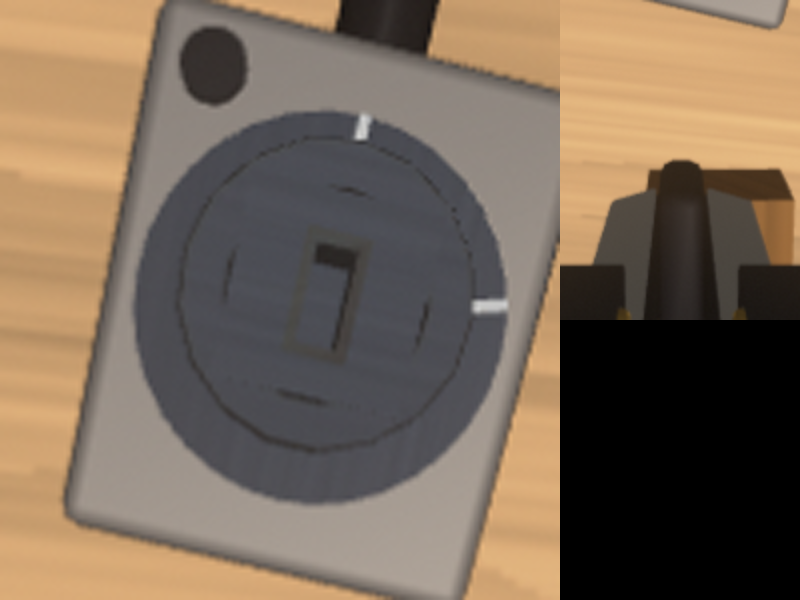

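Picture 15: the slot outline corners in the crop are (312,226), (372,238), (345,362) and (288,350). The barrel's white mark is at the off position, and the key hangs straight at column ~320.5. Computing the insertion.

```bash
python3 - <<'E'
from h import *
im=cv2.imread("pics/k2.png"); d=np.load("k2.npz"); c=(d["K"],d["D"],d["T"]); M,t,o=tool()
C=px2w(c,[(255+(x+.5)/4-.5,32+(y+.5)/4-.5) for x,y in[(312,226),(372,238),(345,362),(288,350)]],.073)[:,:2]
print(C.round(4),np.linalg.norm(C[0]-C[1]),np.linalg.norm(C[1]-C[2])); cen=C.mean(0); h=(C[0]+C[1]-C[2]-C[3]); hd=np.degrees(np.arctan2(h[1],h[0])); print("slot",cen,"heading",hd)
# dark pixels circle barrel check
Bc=px2w(c,[(255+321/4,32+306/4)],.073)[0]; print("barrel ring",Bc)
g=cv2.cvtColor(im,cv2.COLOR_BGR2GRAY).astype(float); v=g[225:275,318:324].mean(1); print("front edge rows",[(225+i+1,round(x)) for i,x in enumerate(np.diff(v)) if abs(x)>8])
for zz in(.0733,.0713,.0433):
  P=t+M@np.array([.020,0,0])+[0,0,zz]; print("pred front row z",zz,w2px(c,[P]))
for r in(255,265,280,300):
    gr=np.diff(g[r-2:r+3].mean(0)); print(r,[(i+1,round(gr[i])) for i in range(295,345) if abs(gr[i])>8])
E
```

```text
[[ 0.6024 -0.3479]
 [ 0.6017 -0.3577]
 [ 0.5823 -0.3558]
 [ 0.5831 -0.3463]] 0.009819002762227544 0.019431552295791892
slot [ 0.59236937 -0.35194966] heading -5.22671185462369
barrel ring [ 0.59029071 -0.3511203   0.073     ]
front edge rows [(249, -29), (250, -76), (251, -43)]
pred front row z 0.0733 [[316.67316153 263.7479869 ]]
pred front row z 0.0713 [[316.7222612 262.2677914]]
pred front row z 0.0433 [[317.29836144 244.89657485]]
255 [(304, -34), (305, -34), (311, -25), (312, -25), (329, 9), (330, 25), (331, 17)]
265 [(300, -10), (302, -13), (303, -33), (304, -23), (308, -13), (309, -10), (332, 9), (333, 9), (334, 11)]
280 [(307, -30), (334, 10), (335, 25)]
300 [(304, -11), (305, -29), (336, 9), (337, 25), (338, 9)]
```

```bash
python3 - <<'E'
from h import *
go((.5921,-.3509,.078),-5.2)
E
```

```text
shift [92.4 11.  31.4] turnz 11.6 j6 43.2 F [ 0.1  0.4 -0.1] w 9.7 t 56.85
```

Emit:
move_arm(targets=[[[46,5.5,0],[0,0,6],-1],[[92.4,11,0],[0,0,11.6],-1],[[92.4,11,0],[0,0,11.6],-1],[[92.4,11,0],[0,0,11.6],-1],[[92.4,11,20],[0,0,11.6],-1],[[92.4,11,31],[0,0,11.6],-1],[[92.4,11,31],[0,0,11.6],-1],[[92.4,11,31],[0,0,11.6],-1]])

```text
time: 57.85
tool_pos: [0.5929, -0.3505, 0.0788]
ee_rot: [3.142, -0.0, -0.09]
wrist_force: [-0.8, 0.4, 0.1]
width: 0.0096
```

```bash
python3 - <<'E'
from h import *
go((.5921,-.3509,.0417),-5.2)
E
```

```text
shift [-0.8  0.5 37.1] turnz 0.0 j6 59.9 F [-0.8  0.4  0.1] w 9.6 t 57.85
```

Emit:
move_arm(targets=[[[-0.6,0.4,6],[0,0,0],-1],[[-0.6,0.4,11],[0,0,0],-1],[[-0.6,0.4,14],[0,0,0],-1],[[-0.6,0.4,16],[0,0,0],-1],[[-0.6,0.4,18],[0,0,0],-1],[[-0.6,0.4,18],[0,0,0],-1]])

```text
time: 58.6
tool_pos: [0.5927, -0.3507, 0.0604]
ee_rot: [-3.141, -0.0, -0.09]
wrist_force: [0.6, 0.7, -1.8]
width: 0.0096
```

Emit:
move_arm(targets=[[[0,0,3],[0,0,0],-1],[[0,0,6],[0,0,0],-1],[[0,0,9],[0,0,0],-1],[[0,0,12],[0,0,0],-1],[[0,0,15],[0,0,0],-1],[[0,0,17],[0,0,0],-1],[[0,0,18],[0,0,0],-1],[[0,0,18],[0,0,0],-1]])

```text
time: 59.6
tool_pos: [0.5927, -0.3507, 0.0426]
ee_rot: [-3.141, -0.0, -0.09]
wrist_force: [1.3, 0.5, -0.7]
width: 0.01
```

Nearly home. Pressing the last millimetre or two until contact.

Emit:
move_arm(targets=[[[0,0,0.7],[0,0,0],-1],[[0,0,1.4],[0,0,0],-1],[[0,0,2],[0,0,0],-1],[[0,0,2],[0,0,0],-1]])

```text
time: 60.1
tool_pos: [0.5928, -0.3507, 0.0417]
ee_rot: [3.141, -0.001, -0.09]
wrist_force: [1.0, 1.9, 5.9]
width: 0.0097
```

Seated at the predicted height with 6 N contact. Turning clockwise.

Emit:
move_arm(targets=[[[0,0,0],[0,0,6],-1],[[0,0,0],[0,0,12],-1],[[0,0,0],[0,0,18],-1],[[0,0,0],[0,0,24],-1],[[0,0,0],[0,0,30],-1],[[0,0,0],[0,0,36],-1],[[0,0,0],[0,0,42],-1],[[0,0,0],[0,0,48],-1],[[0,0,0],[0,0,54],-1],[[0,0,0],[0,0,60],-1],[[0,0,0],[0,0,65],-1],[[0,0,0],[0,0,69],-1],[[0,0,0],[0,0,71],-1],[[0,0,0],[0,0,71],-1]])

```text
time: 61.85
tool_pos: [0.5929, -0.3504, 0.0417]
ee_rot: [-3.141, 0.0, -1.329]
wrist_force: [0.6, 1.8, 5.9]
width: 0.01
```

```bash
python3 - <<'E'
from h import *
M,t,o=tool(); print(t,o["wrist_torque"],np.degrees(o["ee_rot"]),o["wrist_force"],o["width"],np.degrees(o["joint_positions"][5]))
E
```

```text
[ 0.59285359 -0.35038459  0.04165009] [ 0.54019821 -0.16897271  0.01566192] [-1.79939635e+02  3.61452442e-04 -7.61427635e+01] [0.62276122 1.79014118 5.93737099] 0.009988331173907452 130.81615126054916
```

Emit:
move_arm(targets=[[[0,0,0],[0,0,2],-1],[[0,0,0],[0,0,4],-1],[[0,0,0],[0,0,6],-1],[[0,0,0],[0,0,8],-1]])

```text
time: 62.35
tool_pos: [0.5928, -0.3504, 0.0417]
ee_rot: [-3.141, 0.0, -1.469]
wrist_force: [0.8, 0.9, 4.2]
width: 0.0102
```

```bash
python3 - <<'E'
from h import *
M,t,o=tool(); print(t,o["wrist_torque"],np.degrees(o["ee_rot"]),o["wrist_force"],o["width"],np.degrees(o["joint_positions"][5]))
E
```

```text
[ 0.59281226 -0.35037451  0.04167116] [ 0.55648486 -0.14964486  0.06692879] [-1.79946609e+02  7.97692799e-03 -8.41902971e+01] [0.77856947 0.91929468 4.20256392] 0.010182984296288222 138.8653584674658
```

Emit:
move_arm(targets=[[[0,0,0],[0,0,2],-1],[[0,0,0],[0,0,4],-1],[[0,0,0],[0,0,5],-1],[[0,0,0],[0,0,5],-1]])

```text
time: 62.85
tool_pos: [0.5928, -0.3504, 0.0417]
ee_rot: [-3.141, 0.0, -1.556]
wrist_force: [1.4, 2.1, 5.4]
width: 0.0101
```

```bash
python3 - <<'E'
from h import *
M,t,o=tool(); print(t,o["wrist_torque"],np.degrees(o["ee_rot"]),o["wrist_force"],o["width"],np.degrees(o["joint_positions"][5]))
E
```

```text
[ 0.59278307 -0.35036796  0.04165775] [ 0.58810437 -0.07407546  0.0305296 ] [-1.79950616e+02  1.52586421e-02 -8.91339148e+01] [1.36232184 2.11974217 5.42544128] 0.010074878807078446 143.80780169453303
```

The torque is still only friction level and joint 6 is near its limit. I'll release, swing half a turn back, regrip, and push to the stop.

Emit:
move_arm(targets=[[[0,0,0],[0,0,0],0],[[0,0,0],[0,0,0],0],[[0,0,0],[0,0,0],0],[[0,0,-30],[0,0,0],0.5],[[0,0,-60],[0,0,-10],0.5],[[0,0,-60],[0,0,-20],0.5],[[0,0,-60],[0,0,-30],0.5],[[0,0,-60],[0,0,-40],0.5],[[0,0,-60],[0,0,-50],0.5],[[0,0,-60],[0,0,-60],0.5],[[0,0,-60],[0,0,-70],0.5],[[0,0,-60],[0,0,-80],0.5],[[0,0,-60],[0,0,-90],0.5],[[0,0,-60],[0,0,-90],0.5],[[0,0,-60],[0,0,-90],0.5]])

```text
time: 64.72
tool_pos: [0.5923, -0.3508, 0.1004]
ee_rot: [-3.141, 0.0, 0.012]
wrist_force: [-0.6, 0.4, 0.2]
width: 0.0707
```

```bash
python3 - <<'E'
from h import *
im,c=snap("wrist","k3.png"); M,t,o=tool(); print(t,np.degrees(o["ee_rot"]))
g=cv2.cvtColor(im,cv2.COLOR_BGR2GRAY); p=w2px(c,[(.5925,-.3509,.115),(.5925,-.3509,.073)]); print(p)
s,cs=snap("top"); q=w2px(cs,[(.5925,-.3509,.073)])[0].astype(int); print(q)
u,v=p[0].astype(int)
a=cv2.resize(im[max(v-100,0):v+60,u-80:u+80],(480,480),interpolation=cv2.INTER_CUBIC); b=cv2.resize(s[q[1]-20:q[1]+20,q[0]-15:q[0]+15],(300,400),interpolation=cv2.INTER_CUBIC)
k=np.zeros((480,790,3),np.uint8); k[:,:480]=a; k[:400,485:785]=b; cv2.imwrite("pics/k3v.png",k)
E
```

```text
[ 0.59237827 -0.35077127  0.10045389] [-1.79989906e+02  1.69090665e-02  7.31338458e-01]
[[317.65854151 265.72954033]
 [318.10416062 246.67371378]]
[446 223]
```

Emit:
move_arm(targets=[[[0,0,0],[0,0,-10],0.3],[[0,0,0],[0,0,-20],0.3],[[0,0,0],[0,0,-30],0.3],[[0,0,0],[0,0,-40],0.3],[[0,0,0],[0,0,-50],0.3],[[0,0,0],[0,0,-60],0.3],[[0,0,0],[0,0,-70],0.3],[[0,0,0],[0,0,-80],0.3],[[0,0,0],[0,0,-90],0],[[0,0,0],[0,0,-90],0],[[0,0,20],[0,0,-90],0],[[0,0,45],[0,0,-90],0],[[0,0,57],[0,0,-90],0],[[0,0,59],[0,0,-90],0],[[0,0,59],[0,0,-90],-1],[[0,0,59],[0,0,-90],-1],[[0,0,59],[0,0,-90],-1],[[0,0,59],[0,0,-90],-1],[[0,0,59],[0,0,-90],-1]])

```text
time: 67.2
tool_pos: [0.5929, -0.3509, 0.0422]
ee_rot: [3.141, 0.001, 1.586]
wrist_force: [-0.3, 0.1, 1.9]
width: 0.0103
```

```bash
python3 - <<'E'
from h import *
M,t,o=tool(); print(t,o["wrist_torque"],np.degrees(o["ee_rot"]),o["wrist_force"],o["width"],np.degrees(o["joint_positions"][5]))
E
```

```text
[ 0.59289275 -0.35090077  0.04220602] [-0.05374585 -0.01376962  0.0625013 ] [1.79939020e+02 3.08767855e-02 9.08476040e+01] [-0.25311359  0.08504389  1.8554883 ] 0.01032269231013507 -36.185843095366536
```

Emit:
move_arm(targets=[[[0,0,0],[0,0,1],-1],[[0,0,0],[0,0,2],-1],[[0,0,0],[0,0,3],-1],[[0,0,0],[0,0,4],-1]])

```text
time: 67.7
tool_pos: [0.5928, -0.351, 0.0422]
ee_rot: [3.141, 0.001, 1.515]
wrist_force: [0.8, -1.1, 3.4]
width: 0.0097
```

```bash
python3 - <<'E'
from h import *
M,t,o=tool(); print(t,o["wrist_torque"],np.degrees(o["ee_rot"]),o["wrist_force"],o["width"],np.degrees(o["joint_positions"][5]))
E
```

```text
[ 0.59279092 -0.35097339  0.04217125] [-0.10378309  0.00555392  0.27660725] [1.79950955e+02 3.32871829e-02 8.67981819e+01] [ 0.75745456 -1.07970485  3.37211514] 0.00969471362213787 -32.138105582601526
```

Emit:
move_arm(targets=[[[0,0,0],[0,0,1],-1],[[0,0,0],[0,0,2],-1],[[0,0,0.5],[0,0,3],-1],[[0,0,0.5],[0,0,3],-1]])

```text
time: 68.2
tool_pos: [0.5928, -0.3509, 0.0421]
ee_rot: [3.141, 0.0, 1.463]
wrist_force: [0.4, 0.0, 5.8]
width: 0.0099
```

```bash
python3 - <<'E'
from h import *
M,t,o=tool(); print(t,o["wrist_torque"],np.degrees(o["ee_rot"]),o["wrist_force"],o["width"],np.degrees(o["joint_positions"][5]))
E
```

```text
[ 0.59275415 -0.35085901  0.0421451 ] [-0.04860931  0.10851873  0.40439115] [1.79947635e+02 2.40210044e-02 8.38288078e+01] [4.30032756e-01 2.34102607e-03 5.76362911e+00] 0.009934847372835658 -29.166835073987485
```

The stop is firm at 0.40 N m. Releasing and retreating.

Emit:
move_arm(targets=[[[0,0,0],[0,0,0],-0.3],[[0,0,0],[0,0,0],0],[[0,0,0],[0,0,0],0],[[0,0,-30],[0,0,0],0.5],[[0,0,-80],[0,0,0],1],[[-40,0,-100],[0,0,0],1],[[-60,0,-100],[0,0,0],1],[[-60,0,-100],[0,0,0],1],[[-60,0,-100],[0,0,0],1]])

```text
time: 69.32
tool_pos: [0.5854, -0.4089, 0.1384]
ee_rot: [-3.138, -0.003, 1.464]
wrist_force: [0.1, 0.2, 0.8]
width: 0.0932
```

```bash
python3 - <<'E'
from h import *
im,c=snap("wrist","f1.png"); t2,ct=snap("top","f2.png"); M,t,o=tool(); print(t,o["time"])
p=w2px(c,[(.5925,-.3509,.09)])[0].astype(int); print(p); u,v=p; u0=max(min(u-80,480),0); v0=max(v-90,0)
a=cv2.resize(im[v0:v0+180,u0:u0+160],(400,450),interpolation=cv2.INTER_CUBIC)
b=cv2.resize(t2[125:365,40:400],(400,267),interpolation=cv2.INTER_CUBIC)
d=cv2.resize(t2[170:270,180:400],(400,182),interpolation=cv2.INTER_CUBIC)
k=np.zeros((450,800,3),np.uint8); k[:,:400]=a; k[:267,400:]=b; k[268:450,400:]=d; cv2.imwrite("pics/final.png",k)
E
```

```text
[ 0.58583883 -0.40883658  0.13940156] 69.425
[322 157]
```

View pics/final.png

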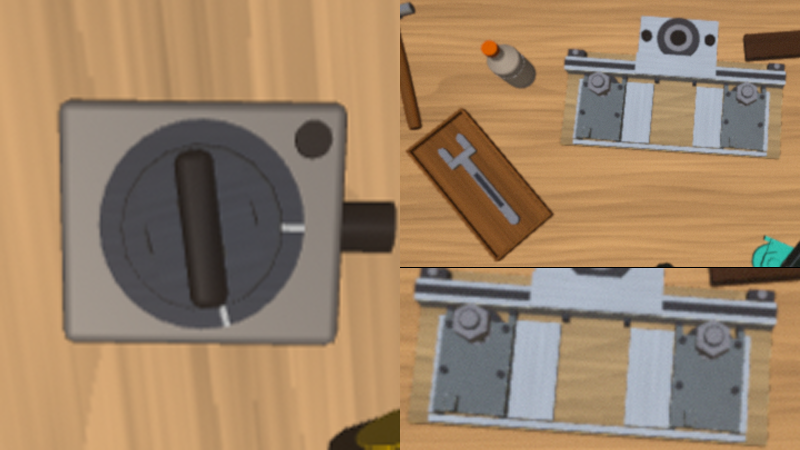

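Picture 16: the barrel's slot line points at the on mark (225,320) with the key home. The spanner lies flat in the tray, both brackets are in place, and the other items are undisturbed. Handing in.

```bash
python3 -c "
from bench import order; print(order.close_job())"
```

```text
the job is handed in; nothing more can be done
None
```

I locked both fitted roller brackets (left and right; the middle pocket was empty), laid the spanner in the tool tray, then turned the key to on. I handed the job in at about 69 s, and it gave no verdict.

- **Locknuts:** Each turned freely, then came up hard at 1.2–1.5 N m, against 0.25 N m running friction. The jaws then began to slip on the flats, so I take both as jammed.
- **Adjusters:** The spanner was on each adjuster throughout. Afterwards it lay about 2.7° (0.05 rad) clockwise of the bracket axis, its handle against the lug on the left bracket. I saw this on the left and measured the same angle on the right, and it is within the allowed play. I did not read the adjuster angles directly.
- **Spanner:** It measures well inside the tray, with its outline consistent with lying flat.
- **Key:** It bottomed at the expected height with 6 N. Near joint 6's limit the torque was still only friction, so I released, swung round half a turn and regripped. I then turned it to a firm stop at 0.40 N m. The last picture shows the slot line on the on mark, and the key a few degrees further clockwise, within its slack in the slot.

**Disagreements along the way:**
- The fingertips ended about 40 mm short of the stated TCP. My first two grasps of the spanner closed on nothing above the handle, so I probed down until it gripped.
- The wrist camera read about 1–1.6 mm to one side, and I corrected for it.

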